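# Load the wooden goods train for the shop window

## Robot

A 6-joint arm with a two-finger parallel gripper is mounted at the origin on the work surface. World frame = base frame: x ahead of the robot, y to its left, z up, the work surface at z = 0. Lengths are in m, angles in rad, forces in N, time in s.
With the tool pointing down it reaches from about 0.25 to 0.85 m from the base axis. Payload 12.5 kg.
Tool frame: the origin (TCP) lies at the very end of the fingers, on their centre line; the grasp point (between the pads) lies 19 mm behind it; z points along the fingers, y is the line along which they close (so a half turn about z gives the same grasp; the last joint's range is limited). The gripper opens to 93 mm and grips with 3 to 60 N. Pads are 15 mm wide; open, the fingers measure 128 mm over their backs; the gripper's body (75 mm by 188 mm) begins 65 mm behind the grasp point.
Start: joints at [-1.212, 0.351, 1.652, -0, 1.139, -0.085], TCP at [0.236, -0.497, 0.219] pointing down, gripper open.
Joint ranges: [-2.75, 2.75], [-0.79, 2.1], [0.01, 2.65], [-1.57, 4.71], [0.07, 3.14], [-2.87, 2.87]. Speed limits (rad/s): [2.22, 2.22, 2.79, 3.14, 3.14, 3.14].

## Interface

Orientations are given as a rotation vector (axis times angle).
In Python, from workcell import readout, get_image, calibration, ticket, finder gives the robot as it stands.
- The arm moves only by the shell command python3 -m inch 'ROWS' [FORCE]. ROWS is JSON, a list of rows, each an object with "delta_pos": the shift along the tool's x, y, z in m, a list of three; "turn": the turn, a rotation vector about the tool's x, y, z in degrees, a list of three; "fingers": the finger opening in m, from 0 to 0.093. A call has 1 to 10 rows; each row is the pose to reach, as a shift and turn from the pose commanded when the call began, along the tool's axes at that moment; what a row does not reach only later rows make up. A row lasts 1/10 s, in which the tool goes at most 50 mm and 8.59 degrees, less where a joint would pass 70% of its speed; a pose out of reach is approached as far as the arm can. A call with a gripper value outside its range is refused whole. The fingers move at their own pace and stop on an object; FORCE is the grip in N (left out, the last holds). Time passes only in rows, so rows that repeat a pose let the fingers close. It gives the time, the measured TCP pose, the force, the opening and the grip force at its end, in the units of the state.
- readout.state(): the state, without advancing time (a new reading comes with each control period).
- get_image(name): name is "scene" or "side" or "wrist"; returns the picture (480x640x3 uint8, red, green, blue); there is no depth.
- calibration(name): a dict with "camera_matrix" (3x3 intrinsics, pixels), "distortion" ([k1, k2, p1, p2, k3] as OpenCV has them; the pictures are not rectified), "extrinsics" (4x4, takes a point from camera to world coordinates). Camera axes: x right, y down, z forward; pixel columns grow to the right and rows downward; lengths in m; the calibration is good to about 2 mm. A picture is of the moment at which its call begins: read the wrist's pose just before it. calibration takes no time and is no camera call; for the wrist camera it gives the pose at the moment of the call.
- ticket.job_done(): hands the job in; it is judged then, once.
Trained networks look in the newest picture that a camera, given by its name, has taken for a name from the list of things; names that differ only in an ending like _2 or _b are one class to them, and where a whole thing is asked for, a point or a joint stands for the part that bears it (a point fixed in the world has none). Each returns a list of dicts, best first, with "score" (0 to 1); they miss things now and then, are a little off and sometimes report something else, mostly with a low value. They report only what shows in the picture. A call takes as long as a camera call. They do not tell look-alikes from the thing itself.
- finder.silhouettes(name, camera): "mask" (480x640 bool, what is visible of it) and "rect" ([left, top, right, bottom] in pixels, round what is visible of it).
The state is a dict: "t": time; "joints": joint angles; "dq": joint speeds; "joint_efforts": joint torques, N m; "eef_pos": TCP position; "ee_rot": TCP orientation; "force": force on the tool from outside, world axes, zero at the start; "torque": the same for the moment, N m; "grip_width": opening from 0.0 (shut) to 1.0 (fully open); "grasp_force": force on a finger pad.
Only numpy, scipy, OpenCV 4.12 (cv2) and the standard library are available. Lean on these libraries where they do the work, as an engineer would, in place of code of your own. Each camera call takes 0.05 s, during which the arm holds its last target. There are 200 camera calls.

## Task

Get the wooden toy goods train ready for the shop window: stand the barrel, the milk churn and the timber beam each centred on the dark outline of its own shape and size on the flat wagons, the beam lying lengthwise along its outline, and press the hollow chimney down onto the locomotive's tapered spigot until it is fully home. Leave the little skittle and the toy van where they stand, and let go of everything.

Things in the scene. Friction and masses are not known exactly. Their poses are not given: they have to be found in the camera images.
- barrel: Loose light-wood barrel standing upright: a plain solid cylinder 50 mm in diameter, 42 mm high, with two thin dark hoops; about 55 g. Origin: centre of its underside, z up.
- churn: Loose light-wood milk churn standing upright: straight body 32 mm in diameter up to 32 mm height, then shoulders to a thin neck (18 mm) and a 23 mm lid, 50 mm high in all; about 30 g. Grip it by the body. Origin: centre of its underside, z up.
- beam: Loose light-wood timber beam lying flat: 80 mm long (own x), 26 mm wide (own y), 30 mm high; about 45 g. Origin: centre of its underside, z up.
- chimney: Loose light-wood chimney standing upright: a plain straight tube 38 mm in outside diameter, 60 mm high, with a straight 25 mm hole right through; about 45 g. Either end fits. Origin: centre of its lower end, z up.
- wagon_barrel: Flat wooden wagon with a dark round outline 50 mm in diameter inlaid at the centre of its deck, for the barrel. Fixed. Its top is a flat deck 40 mm above the table, 70 mm wide (own x) and 130 mm long (own y), with no side boards. Origin: on the table under the centre of the deck, z up. It stands with its length roughly along world y, up to 17 degrees off. 
- wagon_churn: Flat wooden wagon with a dark round outline 32 mm in diameter inlaid at the centre of its deck, for the churn. Fixed. Its top is a flat deck 40 mm above the table, 70 mm wide (own x) and 130 mm long (own y), with no side boards. Origin: on the table under the centre of the deck, z up. It stands with its length roughly along world y, up to 17 degrees off. 
- wagon_beam: Flat wooden wagon with a dark rectangular outline inlaid at the centre of its deck, 80 mm along its own y and 26 mm along its own x, for the beam. Fixed. Its top is a flat deck 40 mm above the table, 70 mm wide (own x) and 130 mm long (own y), with no side boards. Origin: on the table under the centre of the deck, z up. It stands with its length roughly along world y, up to 17 degrees off. 
- loco_spigot (a point): Root of the fixed toy locomotive's upright split springy tapered spigot, on its axis: the flat seat, 60 mm above the table, where the chimney's lower end rests when home. z up; locomotive (140x66 mm) along y. Spigot 40 mm tall, 28 mm wide at root, 12 at tip. A dropped chimney stops some 7 mm high; pressing home takes 5 to 12 N, then friction holds it. Cab: 66 mm high, 80 mm from spigot to own -y.
- skittle: Bystander, to be left alone: small loose white-painted turned wooden skittle, 28 mm in diameter, 56 mm high, standing between the loads. Origin: centre of its underside.
- van: Bystander, to be left alone: small loose blue toy van, 64 mm long (own x, roughly along world x), 28 mm wide, 33 mm high, standing between the loads. Origin: centre of its underside.
Mind the look-alikes: they are no part of the job. What is shaped like the churn but green, orange or turquoise is not meant.

How it is judged:
By the outcome, as a careful person would: the job done as asked, in the order asked, and still so for the second after the job is handed in, with the robot touching nothing.
It also fails if it takes over 112 s, if anything falls off the work surface, if the arm or the gripper's body presses on something with over 40 N, if the wrist force passes 120 N, or if a joint passes its speed limit or range.

## Working session

There is one attempt and no reset: what is moved stays moved. The work goes in short steps, Python scripts to look and compute and a shell command to move; the robot and the scene stay as the last step left them, time stands still between calls to the robot, and variables do not carry over. Pictures are saved under pics/ and viewed, at most 15 in all, crops included, and the job is handed in when it is done.

```bash
ls; mkdir -p pics; python3 - <<'E'
from workcell import readout,get_image,calibration
import cv2,numpy as np
s=readout.state();print(s)
for n in("scene","side"):
    im=get_image(n);cv2.imwrite(f"pics/{n}0.png",im[...,::-1]);c=calibration(n);print(n,np.round(c["camera_matrix"],1).tolist(),np.round(c["extrinsics"],3).tolist(),c["distortion"])
E
```

```text
pics
{'t': 0.0, 'joints': array([-1.21161016e+00,  3.51253008e-01,  1.65241278e+00, -1.23101890e-05,
        1.13907288e+00, -8.45897341e-02]), 'dq': array([-0.00145319, -0.00082619, -0.00146128,  0.00048419,  0.00029044,
       -0.0001536 ]), 'joint_efforts': array([ 4.54964684e-04, -4.97329938e+01, -2.85252911e+01,  6.99555804e-02,
        2.57851789e-02, -1.08305267e-04]), 'eef_pos': array([ 0.23605179, -0.49640012,  0.21809653]), 'ee_rot': array([-3.06346474e+00, -6.91133976e-01,  2.63679813e-04]), 'force': array([-0.48506052,  0.10271457, -0.42871229]), 'torque': array([ 0.04255525, -0.0424381 ,  0.01468371]), 'grasp_force': 0.0, 'grip_width': 0.9986304552618417}
scene [[515.9, 0.0, 320.8], [0.0, 515.9, 243.0], [0.0, 0.0, 1.0]] [[0.439, 0.523, -0.731, 1.227], [0.898, -0.254, 0.358, -0.327], [0.002, -0.814, -0.581, 0.666], [0.0, 0.0, 0.0, 1.0]] [-0.08348062  0.          0.          0.          0.        ]
side [[560.6, 0.0, 315.0], [0.0, 560.6, 228.7], [0.0, 0.0, 1.0]] [[-0.807, -0.408, 0.426, -0.005], [-0.59, 0.58, -0.562, 0.641], [-0.018, -0.705, -0.709, 0.838], [0.0, 0.0, 0.0, 1.0]] [-0.03860162  0.          0.          0.          0.        ]
```

View pics/scene0.png

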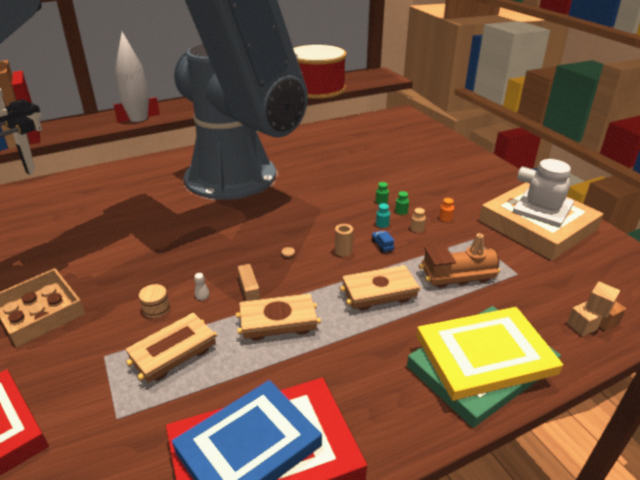

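View pics/side0.png

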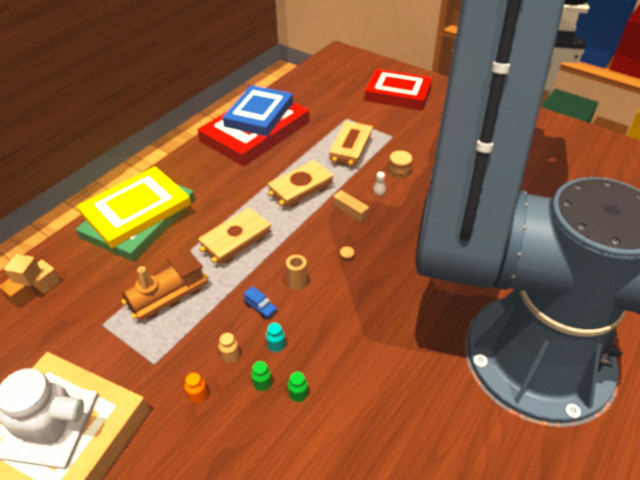

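```bash
cat > h.py <<'E'
from workcell import readout,get_image,calibration,ticket,finder
import cv2,numpy as np
from scipy.optimize import least_squares
def und(c,p):
    K=np.array(c["camera_matrix"]);return cv2.undistortPoints(np.array(p,float).reshape(-1,1,2),K,np.array(c["distortion"])).reshape(-1,2)
def ray(c,p):
    E=np.array(c["extrinsics"]);q=und(c,p)
    return E[:3,3],np.c_[q,np.ones(len(q))]@E[:3,:3].T
def plane(c,p,z):
    o,d=ray(c,p);return o+d*((z-o[2])/d[:,2])[:,None]
def tri(cs,ps):
    A=np.zeros((3,3));b=np.zeros(3)
    for c,p in zip(cs,ps):
        o,d=ray(c,[p]);d=d[0]/np.linalg.norm(d[0]);M=np.eye(3)-np.outer(d,d);A+=M;b+=M@o
    return np.linalg.solve(A,b)
def proj(c,X):
    E=np.linalg.inv(np.array(c["extrinsics"]));r,_=cv2.Rodrigues(E[:3,:3])
    return cv2.projectPoints(np.array(X,float),r,E[:3,3],np.array(c["camera_matrix"]),np.array(c["distortion"]))[0].reshape(-1,2)
def mid(m):
    m=cv2.moments(m.astype(np.uint8),True);return m["m10"]/m["m00"],m["m01"]/m["m00"]
E
python3 - <<'E'
from h import *
names=["barrel","churn","beam","chimney","wagon_barrel","wagon_churn","wagon_beam","loco_spigot","skittle","van"]
R={}
for cam in("scene","side"):
    get_image(cam);c=calibration(cam)
    for n in names:
        for r in finder.silhouettes(n,cam)[:6]:
            if r["score"]>.3: 
                m=mid(r["mask"]);print(cam,n,round(r["score"],2),np.round(m),r["rect"],np.round(plane(c,[m],.03)[0,:2],3))
E
```

```text
scene barrel 0.66 [154. 301.] [139.2, 284.4, 171.3, 317.6] [ 0.459 -0.293]
scene barrel 0.48 [277. 316.] [236.7, 288.8, 320.6, 339.5] [ 0.595 -0.103]
scene churn 0.7 [382. 216.] [375.4, 204.6, 391.6, 227.2] [0.394 0.239]
scene churn 0.6 [382. 194.] [376.8, 181.3, 389.1, 203.2] [0.306 0.291]
scene churn 0.51 [418. 220.] [408.0, 207.9, 428.0, 231.3] [0.445 0.302]
scene churn 0.51 [170. 348.] [128.0, 316.4, 213.6, 383.5] [ 0.588 -0.292]
scene churn 0.49 [447. 210.] [440.9, 197.3, 456.2, 223.3] [0.438 0.388]
scene beam 0.63 [248. 282.] [237.6, 264.9, 258.8, 302.0] [ 0.484 -0.118]
scene beam 0.31 [201. 287.] [193.8, 270.2, 209.9, 298.4] [ 0.458 -0.203]
scene chimney 0.76 [343. 240.] [334.3, 225.9, 351.6, 258.3] [0.44  0.113]
scene wagon_barrel 0.89 [278. 316.] [238.7, 292.3, 317.3, 338.9] [ 0.595 -0.102]
scene wagon_barrel 0.43 [248. 282.] [237.3, 266.3, 261.1, 302.5] [ 0.484 -0.118]
scene wagon_churn 0.73 [379. 287.] [341.2, 265.6, 419.4, 311.2] [0.606 0.102]
scene wagon_churn 0.69 [418. 221.] [406.8, 206.6, 428.3, 234.0] [0.448 0.3  ]
scene wagon_beam 0.9 [170. 347.] [126.9, 315.2, 214.
[... 725 characters left out ...]
 280.7, 319.0] [0.453 0.209]
side churn 0.56 [228. 348.] [219.3, 332.5, 241.1, 361.7] [0.433 0.313]
side beam 0.78 [352. 206.] [334.5, 192.7, 369.8, 223.4] [ 0.458 -0.099]
side chimney 0.71 [297. 272.] [286.7, 254.5, 309.2, 288.7] [0.441 0.113]
side wagon_barrel 0.91 [300. 183.] [267.4, 158.8, 333.9, 208.2] [ 0.591 -0.095]
side wagon_churn 0.75 [234. 236.] [203.3, 206.9, 269.7, 264.7] [0.602 0.11 ]
side wagon_beam 0.73 [350. 143.] [330.1, 119.6, 370.8, 165.2] [ 0.583 -0.281]
side loco_spigot 0.67 [165. 285.] [119.2, 246.3, 208.7, 321.4] [0.621 0.282]
side skittle 0.77 [379. 184.] [372.1, 171.9, 384.0, 195.2] [ 0.447 -0.195]
side van 0.93 [259. 302.] [243.7, 286.9, 278.2, 318.5] [0.453 0.209]
```

```bash
cat >> h.py <<'E'
from scipy.spatial.transform import Rotation as Ro
def go(x,y,z,yaw):
    "tool-frame shift and turn (deg) to world TCP x,y,z; tool x at yaw deg, pointing down"
    s=readout.state();R=Ro.from_rotvec(s["ee_rot"]);T=Ro.from_euler("z",yaw,degrees=True)*Ro.from_matrix(np.diag([1,-1,-1.]))
    d=R.inv().apply(np.array([x,y,z])-s["eef_pos"])
    print("at",np.round(s["eef_pos"],4),"yaw",round(np.degrees(np.arctan2(*R.as_matrix()[[1,0],0])),1),"t",round(s["t"],2),"-> d",np.round(d,4).tolist(),"turn",np.round((R.inv()*T).as_rotvec(degrees=True),2).tolist())
E
python3 - <<'E'
from h import *
go(.48,-.2,.42,0);go(.48,-.2,.42,-20)
c=calibration("wrist");s=readout.state();R=Ro.from_rotvec(s["ee_rot"]).as_matrix();E=np.array(c["extrinsics"])
print(c["camera_matrix"],c["distortion"],np.round(R.T@(E[:3,3]-s["eef_pos"]),3),np.round(R.T@E[:3,:3],3))
E
```

```text
at [ 0.2362 -0.4967  0.2186] yaw 25.4 t 1.2 -> d [0.3476, -0.1632, -0.2014] turn [0.0, 0.0, 25.43]
at [ 0.2362 -0.4967  0.2186] yaw 25.4 t 1.2 -> d [0.3476, -0.1632, -0.2014] turn [0.0, 0.0, 45.43]
[[407.78899276   0.         317.87622409]
 [  0.         407.78899276 238.9720027 ]
 [  0.           0.           1.        ]] [-0.03782436  0.          0.          0.          0.        ] [ 0.066  0.001 -0.165] [[ 0.001 -0.971 -0.239]
 [ 1.     0.001 -0.001]
 [ 0.001 -0.239  0.971]]
```

```bash
python3 - <<'E'
from h import *
go(.57,-.28,.32,0)
E
```

```text
at [ 0.2362 -0.4967  0.2186] yaw 25.4 t 1.2 -> d [0.3945, -0.0524, -0.1014] turn [0.0, 0.0, 25.43]
```

```bash
M='{"delta_pos":[0.394,-0.052,-0.101],"turn":[0,0,25.4],"fingers":0.093}'; python3 -m inch '[{"delta_pos":[0.394,-0.052,-0.101],"turn":[0,0,25.4],"fingers":0.093},{"delta_pos":[0.394,-0.052,-0.101],"turn":[0,0,25.4],"fingers":0.093},{"delta_pos":[0.394,-0.052,-0.101],"turn":[0,0,25.4],"fingers":0.093},{"delta_pos":[0.394,-0.052,-0.101],"turn":[0,0,25.4],"fingers":0.093},{"delta_pos":[0.394,-0.052,-0.101],"turn":[0,0,25.4],"fingers":0.093},{"delta_pos":[0.394,-0.052,-0.101],"turn":[0,0,25.4],"fingers":0.093},{"delta_pos":[0.394,-0.052,-0.101],"turn":[0,0,25.4],"fingers":0.093},{"delta_pos":[0.394,-0.052,-0.101],"turn":[0,0,25.4],"fingers":0.093},{"delta_pos":[0.394,-0.052,-0.101],"turn":[0,0,25.4],"fingers":0.093},{"delta_pos":[0.394,-0.052,-0.101],"turn":[0,0,25.4],"fingers":0.093}]'
python3 - <<'E'
from h import *
go(.57,-.28,.32,0);print(readout.state()["dq"].round(3))
E
```

```text
t: 2.2
eef_pos: [0.5717, -0.2787, 0.3199]
ee_rot: [3.141, 0.006, 0.002]
force: [-0.1, -0.8, -0.5]
grip_width: 1.0
grasp_force: 0.0
at [ 0.5717 -0.2787  0.3199] yaw 0.2 t 2.2 -> d [-0.0017, 0.0013, -0.0001] turn [0.01, -0.06, 0.21]
[-0.057 -0.019  0.061 -0.015 -0.019 -0.034]
```

```bash
cat > look.py <<'E'
import sys,pickle
from h import *
# look.py TAG names... : wrist picture + calibration + masks -> TAG.pkl
tag,*names=sys.argv[1:]
c=calibration("wrist");im=get_image("wrist");S={n:[(r["score"],r["mask"]) for r in finder.silhouettes(n,"wrist") if r["score"]>.3] for n in names}
pickle.dump((c,im,S),open(tag+".pkl","wb"));cv2.imwrite(f"pics/{tag}.png",im[...,::-1])
for n in S:
    for sc,m in S[n]: print(n,round(sc,2),np.round(mid(m)),np.round(plane(c,[mid(m)],.03)[0,:2],3))
E
python3 -m inch '[{"delta_pos":[0,0,0],"turn":[0,0,0],"fingers":0.093},{"delta_pos":[0,0,0],"turn":[0,0,0],"fingers":0.093}]'; python3 look.py w1 barrel beam wagon_barrel wagon_beam skittle
python3 -m inch '[{"delta_pos":[0,-0.1,0],"turn":[0,0,0],"fingers":0.093},{"delta_pos":[0,-0.2,0],"turn":[0,0,0],"fingers":0.093},{"delta_pos":[0,-0.2,0],"turn":[0,0,0],"fingers":0.093},{"delta_pos":[0,-0.2,0],"turn":[0,0,0],"fingers":0.093},{"delta_pos":[0,-0.2,0],"turn":[0,0,0],"fingers":0.093},{"delta_pos":[0,-0.2,0],"turn":[0,0,0],"fingers":0.093},{"delta_pos":[0,-0.2,0],"turn":[0,0,0],"fingers":0.093}]'; python3 look.py w2 barrel beam wagon_barrel wagon_beam chimney wagon_churn
python3 -m inch '[{"delta_pos":[0,-0.1,0],"turn":[0,0,0],"fingers":0.093},{"delta_pos":[0,-0.2,0],"turn":[0,0,0],"fingers":0.093},{"delta_pos":[0,-0.2,0],"turn":[0,0,0],"fingers":0.093},{"delta_pos":[0,-0.2,0],"turn":[0,0,0],"fingers":0.093},{"delta_pos":[0,-0.2,0],"turn":[0,0,0],"fingers":0.093},{"delta_pos":[0,-0.2,0],"turn":[0,0,0],"fingers":0.093},{"delta_pos":[0,-0.2,0],"turn":[0,0,0],"fingers":0.093}]'; python3 look.py w3 churn chimney wagon_churn loco_spigot
python3 -m inch '[{"delta_pos":[0,-0.1,0],"turn":[0,0,0],"fingers":0.093},{"delta_pos":[0,-0.2,0],"turn":[0,0,0],"fingers":0.093},{"delta_pos":[0,-0.2,0],"turn":[0,0,0],"fingers":0.093},{"delta_pos":[0,-0.2,0],"turn":[0,0,0],"fingers":0.093},{"delta_pos":[0,-0.2,0],"turn":[0,0,0],"fingers":0.093},{"delta_pos":[0,-0.2,0],"turn":[0,0,0],"fingers":0.093},{"delta_pos":[0,-0.2,0],"turn":[0,0,0],"fingers":0.093}]'; python3 look.py w4 churn chimney wagon_churn loco_spigot van
```

```text
t: 2.4
eef_pos: [0.5687, -0.2813, 0.3193]
ee_rot: [-3.141, 0.001, 0.001]
force: [-0.4, -0.3, -0.1]
grip_width: 0.997
grasp_force: 0.0
barrel 0.68 [326. 297.] [ 0.452 -0.292]
beam 0.6 [180. 263.] [ 0.493 -0.121]
wagon_barrel 0.83 [156. 179.] [ 0.591 -0.101]
wagon_beam 0.91 [325. 186.] [ 0.584 -0.29 ]
skittle 0.93 [253. 294.] [ 0.455 -0.204]
t: 3.4
eef_pos: [0.5696, -0.0816, 0.3196]
ee_rot: [3.141, -0.001, 0.0]
force: [0.3, 0.3, -1.2]
grip_width: 0.995
grasp_force: 0.0
barrel 0.91 [495. 291.] [ 0.459 -0.294]
beam 0.9 [343. 280.] [ 0.473 -0.112]
wagon_barrel 0.73 [334. 179.] [ 0.592 -0.1  ]
wagon_beam 0.63 [502. 187.] [ 0.583 -0.289]
chimney 0.49 [149. 296.] [0.453 0.12 ]
wagon_churn 0.79 [150. 170.] [0.602 0.104]
wagon_churn 0.42 [495. 292.] [ 0.458 -0.294]
t: 4.45
eef_pos: [0.5696, 0.1184, 0.3196]
ee_rot: [3.141, -0.001, -0.0]
force: [0.3, -1.2, -0.2]
grip_width: 1.004
grasp_force: 0.0
churn 0.88 [100. 308.] [0.436 0.382]
churn 0.87 [180. 406.] [0.301 0.295]
churn 0.44 [220. 330.] [0.409 0.237]
chimney 0.65 [322. 307.] [0.439 0.113]
wagon_churn 0.96 [329. 169.] [0.603 0.105]
loco_spigot 0.96 [167. 153.] [0.62  0.284]
t: 5.4
eef_pos: [0.5697, 0.3182, 0.3197]
ee_rot: [3.141, -0.001, -0.0]
force: [-0.1, -1.0, 0.2]
grip_width: 1.002
grasp_force: 0.0
churn 0.92 [332. 404.] [0.305 0.299]
churn 0.78 [326. 305.] [0.442 0.308]
churn 0.66 [373. 330.] [0.41 0.25]
churn 0.62 [254. 311.] [0.434 0.394]
churn 0.6 [318. 380.] [0.339 0.318]
chimney 0.71 [494. 299.] [0.449 0.105]
wagon_churn 0.76 [508. 169.] [0.604 0.106]
loco_spigot 0.9 [352. 154.] [0.62 0.28]
van 0.61 [413. 285.] [0.467 0.205]
```

View pics/w2.png

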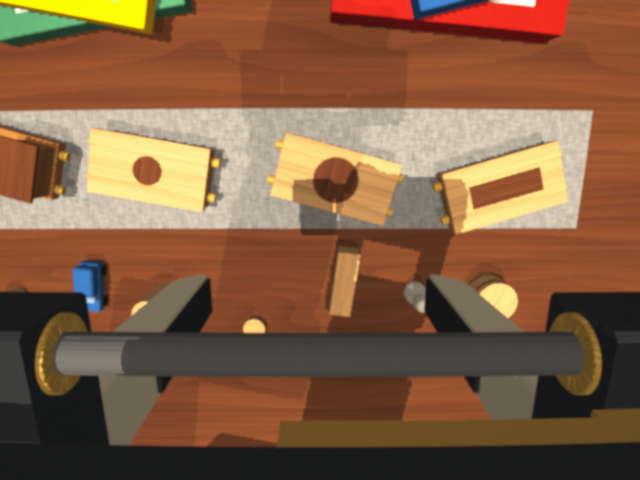

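View pics/w4.png

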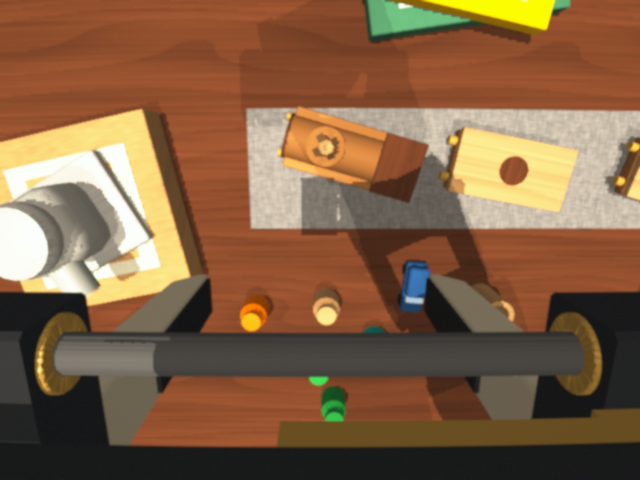

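```bash
cat > meas.py <<'E'
import pickle
from h import *
V={t:pickle.load(open(t+".pkl","rb")) for t in("w1","w2","w3","w4")}
for cam in("scene","side"):
    try: V[cam]=pickle.load(open(cam+".pkl","rb"))
    except FileNotFoundError:
        im=get_image(cam);V[cam]=(calibration(cam),im,{n:[(r["score"],r["mask"]) for r in finder.silhouettes(n,cam)] for n in["barrel","churn","beam","chimney","wagon_barrel","wagon_churn","wagon_beam","loco_spigot"]});pickle.dump(V[cam],open(cam+".pkl","wb"))
near={"barrel":(.453,-.288),"churn":(.439,.308),"beam":(.47,-.11),"chimney":(.44,.113),"wagon_barrel":(.592,-.1),"wagon_churn":(.603,.105),"wagon_beam":(.584,-.288)}
def pick(t,n):
    c,im,S=V[t];o=[(np.linalg.norm(plane(c,[mid(m)],.025)[0,:2]-near[n]),m) for s,m in S.get(n,[])]
    o=[x for x in o if x[0]<.035];return min(o,key=lambda x:x[0])[1] if o else None
a=np.linspace(0,2*np.pi,40,endpoint=False);ci=np.c_[np.cos(a),np.sin(a)]
def cyl(*rz): return np.vstack([np.c_[ci*r,np.full(40,z)] for r,z in rz])
shape={"barrel":cyl((.025,0),(.025,.042)),"churn":cyl((.016,0),(.016,.032),(.0115,.05)),"chimney":cyl((.019,0),(.019,.06)),"beam":np.array([[x,y,z] for x in(-.04,.04) for y in(-.013,.013) for z in(0,.03)])}
def fit(n,views):
    obs=[]
    for t in views:
        m=pick(t,n) if t in V else None
        if m is None: continue
        k=max(cv2.findContours(m.astype(np.uint8),0,cv2.CHAIN_APPROX_NONE)[0],key=len).reshape(-1,2)
        obs.append((V[t][0],cv2.convexHull(k.astype(np.int32)).reshape(-1,2) if 0 else k,t))
    def res(p):
        X=shape[n]@Ro.from_euler("z",p[3]).as_matrix().T+p[:3];out=[]
        for c,k,_ in obs:
            h=cv2.convexHull(proj(c,X).astype(np.float32));out.append([cv2.pointPolygonTest(h,(float(u),float(v)),True)-.3 for u,v in k[::2]])
        return np.concatenate(out)
    def f(p): return np.r_[res(p),(p[2]-0)*300]
    b=min((least_squares(f,[*near[n],0,y],loss="soft_l1",f_scale=1,diff_step=1e-3,x_scale=[.01,.01,.01,.3]) for y in((-.9,-.4,0,.4,.9,1.5) if n=="beam" else (0,))),key=lambda r:r.cost)
    print(n,[o[2] for o in obs],"xyz",b.x[:3].round(4),"yaw",round(np.degrees(b.x[3]),1),"med px",np.median(abs(res(b.x))).round(2))
def outline(n,views,thr=None):
    P=[];C=[];info=[]
    for t in views:
        c,im,S=V[t];m=pick(t,n)
        if m is None: continue
        h=np.zeros((480,640),np.uint8);cv2.drawContours(h,[cv2.convexHull(np.argwhere(m)[:,::-1].astype(np.int32))],-1,1,-1);h=cv2.erode(h,np.ones((5,5)))
        r=im[...,0];th=thr or cv2.threshold(r[h>0].reshape(-1,1),0,255,cv2.THRESH_OTSU)[0]
        q=plane(c,[mid(m)],.04)[0];uv=np.argwhere((h>0)&(r<th))[:,::-1];
        d=np.zeros((480,640),np.uint8);g=plane(c,uv,.04);ok=np.linalg.norm(g[:,:2]-near[n],axis=1)<.055;d[tuple(uv[ok].T[::-1])]=1
        nl,L,st,ce=cv2.connectedComponentsWithStats(d,connectivity=4);i=1+st[1:,4].argmax();k=cv2.findContours((L==i).astype(np.uint8),0,1)[0][0]
        g=plane(c,k.reshape(-1,2),.04)[:,:2].astype(np.float32)*1000;R=cv2.minAreaRect(g)
        C.append(c);P.append(ce[i]);info.append((t,int(th),np.round(plane(c,[ce[i]],.04)[0,:2],4).tolist(),np.round(R[1],1).tolist(),round(R[2],1)))
    X=tri(C,P);print(n,"tri",X.round(4),"reproj",[np.linalg.norm(proj(c,[X])[0]-p).round(1) for c,p in zip(C,P)])
    for i in info:print("   ",*i)
if __name__=="__main__":
    for n in("barrel","churn","beam","chimney"):
        fit(n,["scene","side"]);fit(n,{"barrel":["scene","side","w2"],"churn":["scene","side","w4"],"beam":["scene","side","w2"],"chimney":["scene","side","w2"]}[n])
    for n in("wagon_barrel","wagon_churn","wagon_beam"): outline(n,["scene","side","w1","w2"] if n!="wagon_churn" else ["scene","side","w2","w3","w4"])
E
python3 meas.py
```

```text
barrel ['scene', 'side'] xyz [ 0.451  -0.292   0.0012] yaw -2.2 med px 0.46
barrel ['scene', 'side', 'w2'] xyz [ 4.500e-01 -2.919e-01  2.000e-04] yaw 2.8 med px 0.78
churn ['scene', 'side'] xyz [4.377e-01 3.092e-01 1.000e-04] yaw -0.0 med px 0.54
churn ['scene', 'side', 'w4'] xyz [ 0.4383  0.3085 -0.0008] yaw 0.0 med px 0.54
beam ['scene', 'side'] xyz [ 4.672e-01 -1.134e-01 -1.000e-04] yaw -9.3 med px 0.63
beam ['scene', 'side', 'w2'] xyz [ 0.4673 -0.1129 -0.0009] yaw -7.4 med px 0.62
chimney ['scene', 'side'] xyz [ 4.411e-01  1.125e-01 -3.000e-04] yaw 0.0 med px 0.57
chimney ['scene', 'side', 'w2'] xyz [ 0.4392  0.1124 -0.0011] yaw 0.4 med px 0.74
wagon_barrel tri [ 0.5902 -0.0984  0.04  ] reproj [np.float64(1.3), np.float64(1.2), np.float64(3.0), np.float64(5.5)]
    scene 177 [0.5909, -0.1008] [46.4, 43.8] 64.2
    side 200 [0.5934, -0.1] [42.1, 41.4] 36.5
    w1 206 [0.592, -0.1014] [48.1, 47.4] 55.2
    w2 177 [0.5866, -0.0937] [68.1, 57.4] 73.9
wagon_churn tri [0.5965 0.1037 0.013 ] reproj [np.float64(13.0), np.float64(9.2), np.float64(11.0), np.float64(12.3), np.float64(11.3)]
    scene 174 [0.6457, 0.0969] [81.0, 19.4] 80.2
    side 196 [0.5598, 0.1134] [75.0, 16.4] 79.4
    w2 198 [0.6027, 0.1041] [30.1, 29.1] 89.7
    w3 205 [0.5865, 0.0992] [91.5, 48.8] 80.5
    w4 195 [0.6031, 0.1047] [29.2, 30.4] 0.4
wagon_beam tri [ 0.5836 -0.2875  0.0408] reproj [np.float64(0.8), np.float64(1.4), np.float64(1.2)]
    side 209 [0.5848, -0.2864] [21.7, 73.9] 16.8
    w1 175 [0.582, -0.2877] [27.5, 79.1] 15.4
    w2 197 [0.5838, -0.2891] [25.0, 78.9] 16.8
```

```bash
sed -i 's/<.055;/<(.055 if n=="wagon_beam" else .032);/' meas.py; python3 - <<'E'
from meas import *
for th in(130,155):
    for n in("wagon_barrel","wagon_churn","wagon_beam"): outline(n,["scene","side","w1","w2"] if n!="wagon_churn" else ["scene","side","w2","w3","w4"],th)
E
```

```text
Traceback (most recent call last):
  File "meas.py", line 39, in outline
    nl,L,st,ce=cv2.connectedComponentsWithStats(d,connectivity=4);i=1+st[1:,4].argmax();k=cv2.findContours((L==i).astype(np.uint8),0,1)[0][0]
                                                                      ~~~~~~~~~~~~~~~^^
ValueError: attempt to get argmax of an empty sequence
```

```bash
python3 - <<'E'
from meas import *
for n in("wagon_barrel","wagon_churn","wagon_beam"):
  for t in ["scene","side","w1","w2"] if n!="wagon_churn" else ["scene","side","w2","w3","w4"]:
    for th in(120,140,160,180,200):
      try: outline(n,[t],th)
      except Exception: pass
E
```

```text
wagon_barrel tri [ 0.9634 -0.2334  0.4062] reproj [np.float64(0.0)]
    scene 140 [0.5911, -0.1008] [43.0, 38.7] 64.2
wagon_barrel tri [ 1.3828 -0.3826  0.8188] reproj [np.float64(0.0)]
    scene 160 [0.5909, -0.1008] [46.3, 43.8] 64.2
wagon_barrel tri [ 1.3976 -0.3879  0.8333] reproj [np.float64(0.0)]
    scene 180 [0.5909, -0.1009] [46.6, 43.8] 64.2
wagon_barrel tri [ 1.8056 -0.5331  1.2344] reproj [np.float64(0.0)]
    scene 200 [0.5907, -0.1007] [48.0, 46.5] 64.2
wagon_barrel tri [-0.6811  1.4724  1.75  ] reproj [np.float64(0.0)]
    side 160 [0.5868, -0.0864] [7.5, 2.9] 8.3
wagon_barrel tri [0.0611 0.5594 0.75  ] reproj [np.float64(0.0)]
    side 180 [0.5932, -0.0997] [42.1, 37.6] 34.9
wagon_barrel tri [ 0.6132 -0.1816  0.25  ] reproj [np.float64(0.0)]
    w1 160 [0.5938, -0.0917] [2.9, 36.4] 72.5
wagon_barrel tri [ 0.626  -0.2448  0.3929] reproj [np.float64(0.0)]
    w1 180 [0.592, -0.1018] [46.3, 45.7] 84.0
wagon_barrel tri [ 0.5882 -0.0852  0.    ] reproj [np.float64(0.0)]
    w1 200 [0.592, -0.1015] [47.8, 45.7] 89.7
wagon_barrel tri [ 0.6286 -0.0849  0.425 ] reproj [np.floa
[... 3283 characters left out ...]
0.2862] [26.1, 78.7] 16.4
wagon_beam tri [ 0.6178 -0.2842  0.3387] reproj [np.float64(0.0)]
    w1 180 [0.5828, -0.2887] [28.0, 79.8] 16.1
wagon_beam tri [ 0.6287 -0.2829  0.4318] reproj [np.float64(0.0)]
    w1 200 [0.5831, -0.2894] [30.0, 80.9] 16.1
wagon_beam tri [ 0.592  -0.2315  0.1667] reproj [np.float64(0.0)]
    w2 140 [0.5746, -0.2909] [2.2, 30.5] 14.5
wagon_beam tri [ 0.6373 -0.0753  0.5   ] reproj [np.float64(0.0)]
    w2 160 [0.5839, -0.289] [23.1, 76.7] 16.7
wagon_beam tri [ 0.6373 -0.0753  0.5   ] reproj [np.float64(0.0)]
    w2 180 [0.5838, -0.289] [24.4, 77.9] 16.4
wagon_beam tri [ 0.6277 -0.114   0.4167] reproj [np.float64(0.0)]
    w2 200 [0.5838, -0.2891] [25.0, 79.0] 16.8
```

```bash
python3 - <<'E'
from h import *
go(.4505,-.292,.20,0);go(.4505,-.292,.008,0);print(readout.state()["joints"].round(3))
E
```

```text
at [0.5694 0.3194 0.3196] yaw 0.0 t 6.6 -> d [-0.1191, 0.6114, 0.1196] turn [-0.0, 0.0, 0.02]
at [0.5694 0.3194 0.3196] yaw 0.0 t 6.6 -> d [-0.1191, 0.6114, 0.3116] turn [-0.0, 0.0, 0.02]
[0.44  0.473 1.224 0.    1.445 2.01 ]
```

```bash
python3 -m inch '[{"delta_pos":[-0.119,0.611,0.12],"turn":[0,0,0],"fingers":0.07},{"delta_pos":[-0.119,0.611,0.12],"turn":[0,0,0],"fingers":0.07},{"delta_pos":[-0.119,0.611,0.12],"turn":[0,0,0],"fingers":0.07},{"delta_pos":[-0.119,0.611,0.12],"turn":[0,0,0],"fingers":0.07},{"delta_pos":[-0.119,0.611,0.12],"turn":[0,0,0],"fingers":0.07},{"delta_pos":[-0.119,0.611,0.12],"turn":[0,0,0],"fingers":0.07},{"delta_pos":[-0.119,0.611,0.12],"turn":[0,0,0],"fingers":0.07},{"delta_pos":[-0.119,0.611,0.12],"turn":[0,0,0],"fingers":0.07},{"delta_pos":[-0.119,0.611,0.12],"turn":[0,0,0],"fingers":0.07},{"delta_pos":[-0.119,0.611,0.12],"turn":[0,0,0],"fingers":0.07}]' 20;  python3 -m inch '[{"delta_pos":[0,0,0],"turn":[0,0,0],"fingers":0.07},{"delta_pos":[0,0,0],"turn":[0,0,0],"fingers":0.07},{"delta_pos":[0,0,0],"turn":[0,0,0],"fingers":0.07}]'
python3 - <<'E'
from h import *
go(.4505,-.292,.20,0);go(.4505,-.292,.008,0)
E
```

```text
t: 7.6
eef_pos: [0.4751, -0.1644, 0.225]
ee_rot: [3.141, 0.001, 0.001]
force: [1.3, -0.0, 0.2]
grip_width: 0.755
grasp_force: 0.0
t: 7.9
eef_pos: [0.4761, -0.1617, 0.2253]
ee_rot: [-3.142, -0.002, -0.001]
force: [-0.4, 0.2, -0.1]
grip_width: 0.752
grasp_force: 0.0
at [ 0.4761 -0.1617  0.2253] yaw 0.1 t 7.9 -> d [-0.0257, 0.1302, 0.0253] turn [-0.0, -0.03, 0.07]
at [ 0.4761 -0.1617  0.2253] yaw 0.1 t 7.9 -> d [-0.0258, 0.1302, 0.2173] turn [-0.0, -0.03, 0.07]
```

```bash
python3 -m inch '[{"delta_pos":[-0.026,0.13,0.02],"turn":[0,0,0],"fingers":0.07},{"delta_pos":[-0.026,0.13,0.02],"turn":[0,0,0],"fingers":0.07},{"delta_pos":[-0.026,0.13,0.02],"turn":[0,0,0],"fingers":0.07},{"delta_pos":[-0.026,0.13,0.06],"turn":[0,0,0],"fingers":0.07},{"delta_pos":[-0.026,0.13,0.1],"turn":[0,0,0],"fingers":0.07},{"delta_pos":[-0.026,0.13,0.14],"turn":[0,0,0],"fingers":0.07},{"delta_pos":[-0.026,0.13,0.14],"turn":[0,0,0],"fingers":0.07},{"delta_pos":[-0.026,0.13,0.14],"turn":[0,0,0],"fingers":0.07}]'
python3 - <<'E'
from h import *
go(.4505,-.292,.008,0)
im=get_image("scene");cv2.imwrite("pics/s1.png",cv2.resize(im[180:380,60:340,::-1],None,fx=2.5,fy=2.5))
E
```

```text
t: 8.7
eef_pos: [0.4507, -0.2918, 0.086]
ee_rot: [-3.142, -0.003, -0.0]
force: [0.4, 0.3, 0.3]
grip_width: 0.754
grasp_force: 0.0
at [ 0.4507 -0.2918  0.086 ] yaw 0.1 t 8.7 -> d [-0.0002, 0.0002, 0.078] turn [-0.0, -0.0, 0.12]
```

View pics/s1.png

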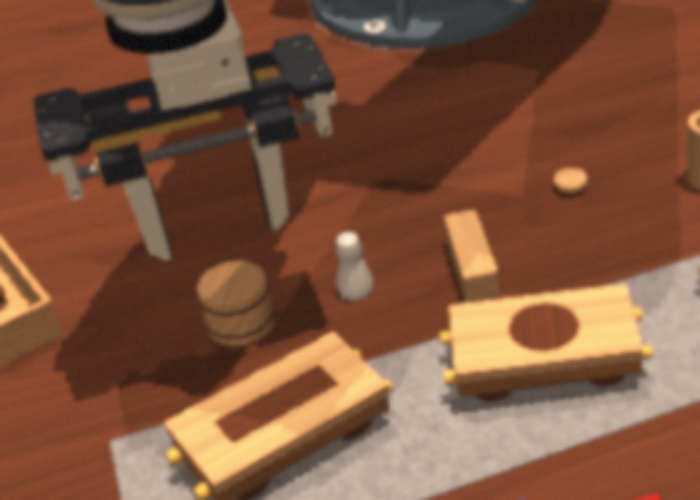

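The gripper straddles the barrel (crop 235,300), clear of the skittle (355,265). Descend, grip and lift.

```bash
python3 -m inch '[{"delta_pos":[0,0,0.03],"turn":[0,0,0],"fingers":0.07},{"delta_pos":[0,0,0.055],"turn":[0,0,0],"fingers":0.07},{"delta_pos":[0,0,0.077],"turn":[0,0,0],"fingers":0.07},{"delta_pos":[0,0,0.077],"turn":[0,0,0],"fingers":0.07},{"delta_pos":[0,0,0.077],"turn":[0,0,0],"fingers":0.04},{"delta_pos":[0,0,0.077],"turn":[0,0,0],"fingers":0.04},{"delta_pos":[0,0,0.077],"turn":[0,0,0],"fingers":0.04},{"delta_pos":[0,0,0.077],"turn":[0,0,0],"fingers":0.04},{"delta_pos":[0,0,0.077],"turn":[0,0,0],"fingers":0.04}]' 20
python3 - <<'E'
from h import *
go(.592,-.1008,.049,0)
E
```

```text
t: 9.65
eef_pos: [0.4506, -0.293, 0.0095]
ee_rot: [3.14, 0.001, 0.003]
force: [-0.8, 0.3, 8.8]
grip_width: 0.533
grasp_force: 20.0
at [ 0.4506 -0.293   0.0095] yaw 0.0 t 9.65 -> d [0.1416, -0.1921, -0.0395] turn [0.07, -0.1, 0.03]
```

```bash
python3 -m inch '[{"delta_pos":[0,0,-0.04],"turn":[0,0,0],"fingers":0.04},{"delta_pos":[0,0,-0.08],"turn":[0,0,0],"fingers":0.04},{"delta_pos":[0,0,-0.12],"turn":[0,0,0],"fingers":0.04},{"delta_pos":[0.035,-0.042,-0.12],"turn":[0,0,0],"fingers":0.04},{"delta_pos":[0.06,-0.085,-0.12],"turn":[0,0,0],"fingers":0.04},{"delta_pos":[0.09,-0.125,-0.12],"turn":[0,0,0],"fingers":0.04},{"delta_pos":[0.12,-0.165,-0.12],"turn":[0,0,0],"fingers":0.04},{"delta_pos":[0.141,-0.192,-0.12],"turn":[0,0,0],"fingers":0.04},{"delta_pos":[0.141,-0.192,-0.12],"turn":[0,0,0],"fingers":0.04},{"delta_pos":[0.141,-0.192,-0.12],"turn":[0,0,0],"fingers":0.04}]'
python3 - <<'E'
from h import *
print(readout.state()["grasp_force"]);go(.592,-.1008,.05,0)
im=get_image("scene");get_image("side")
from meas import *
V.clear()
for cam in("scene","side"):
    get_image(cam);V[cam]=(calibration(cam),None,{"barrel":[(r["score"],r["mask"]) for r in finder.silhouettes("barrel",cam)]})
near["barrel"]=(.592,-.1);im=get_image("wrist");cv2.imwrite("pics/w5.png",im[...,::-1])
E
```

```text
t: 10.65
eef_pos: [0.5907, -0.1, 0.1282]
ee_rot: [3.141, 0.003, -0.0]
force: [-0.2, -0.0, 0.0]
grip_width: 0.536
grasp_force: 20.0
19.9993497133255
at [ 0.5907 -0.1     0.1282] yaw 0.1 t 10.65 -> d [0.0013, 0.0008, 0.0782] turn [0.01, 0.0, 0.11]
```

View pics/w5.png

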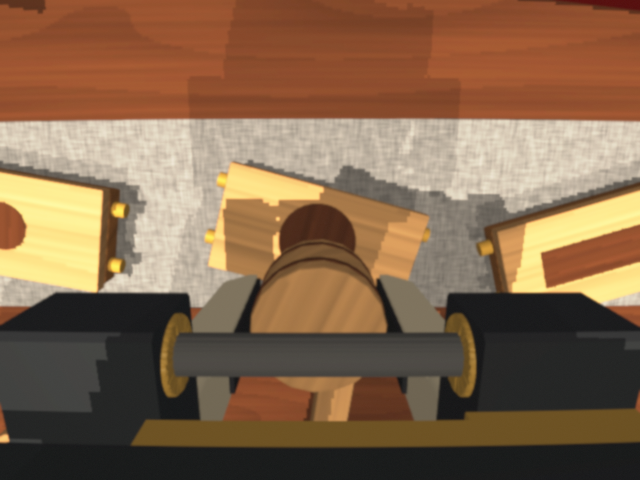

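```bash
python3 - <<'E'
from h import *
c=calibration("wrist");print(plane(c,[(318,322),(249,322),(387,322),(320,391),(319,261),(319,253)],.1607).round(4));print(plane(c,[(317,234)],.04).round(4));go(.592,-.1008,.05,0)
a=np.linspace(0,2*np.pi,60)
q=proj(c,np.c_[.5907+.025*np.cos(a),-.1+.025*np.sin(a),0*a+.1607]);print(q.min(0),q.max(0))
E
```

```text
[[ 0.5934 -0.1019  0.1607]
 [ 0.5934 -0.0775  0.1607]
 [ 0.5934 -0.1264  0.1607]
 [ 0.5655 -0.1027  0.1607]
 [ 0.616  -0.1023  0.1607]
 [ 0.6188 -0.1023  0.1607]]
[[ 0.5972 -0.1013  0.04  ]]
at [ 0.5904 -0.1012  0.1281] yaw -0.0 t 11.0 -> d [0.0016, -0.0004, 0.0781] turn [0.0, -0.0, -0.04]
[242.32096593 261.75074648] [382.83980165 390.42171236]
```

```bash
python3 -m inch '[{"delta_pos":[0.0015,-0.0005,0.03],"turn":[0,0,0],"fingers":0.04},{"delta_pos":[0.0015,-0.0005,0.055],"turn":[0,0,0],"fingers":0.04},{"delta_pos":[0.0015,-0.0005,0.07],"turn":[0,0,0],"fingers":0.04},{"delta_pos":[0.0015,-0.0005,0.076],"turn":[0,0,0],"fingers":0.04},{"delta_pos":[0.0015,-0.0005,0.078],"turn":[0,0,0],"fingers":0.04},{"delta_pos":[0.0015,-0.0005,0.078],"turn":[0,0,0],"fingers":0.04}]'
python3 -m inch '[{"delta_pos":[0,0,0],"turn":[0,0,0],"fingers":0.06},{"delta_pos":[0,0,0],"turn":[0,0,0],"fingers":0.07},{"delta_pos":[0,0,0],"turn":[0,0,0],"fingers":0.07},{"delta_pos":[0,0,-0.03],"turn":[0,0,0],"fingers":0.07},{"delta_pos":[0,0,-0.08],"turn":[0,0,0],"fingers":0.07},{"delta_pos":[0,0,-0.12],"turn":[0,0,0],"fingers":0.05},{"delta_pos":[0,0,-0.12],"turn":[0,0,0],"fingers":0.05}]'
python3 - <<'E'
from h import *
go(.438,.3088,.17,0);go(.438,.3088,.004,0)
E
```

```text
t: 11.6
eef_pos: [0.5927, -0.1001, 0.0507]
ee_rot: [3.141, 0.001, 0.002]
force: [-0.1, -0.3, -0.0]
grip_width: 0.536
grasp_force: 20.0
t: 12.3
eef_pos: [0.5949, -0.1005, 0.176]
ee_rot: [3.139, 0.001, 0.015]
force: [-0.1, 0.1, -0.2]
grip_width: 0.63
grasp_force: 0.0
at [ 0.5949 -0.1005  0.176 ] yaw 0.0 t 12.3 -> d [-0.1567, -0.4094, 0.0036] turn [0.13, -0.54, 0.04]
at [ 0.5949 -0.1005  0.176 ] yaw 0.0 t 12.3 -> d [-0.1582, -0.4098, 0.1696] turn [0.13, -0.54, 0.04]
```

```bash
python3 -m inch '[{"delta_pos":[-0.155,-0.409,0],"turn":[0,0,0],"fingers":0.05},{"delta_pos":[-0.155,-0.409,0],"turn":[0,0,0],"fingers":0.05},{"delta_pos":[-0.155,-0.409,0],"turn":[0,0,0],"fingers":0.05},{"delta_pos":[-0.155,-0.409,0],"turn":[0,0,0],"fingers":0.05},{"delta_pos":[-0.155,-0.409,0],"turn":[0,0,0],"fingers":0.05},{"delta_pos":[-0.155,-0.409,0],"turn":[0,0,0],"fingers":0.05},{"delta_pos":[-0.155,-0.409,0],"turn":[0,0,0],"fingers":0.05},{"delta_pos":[-0.155,-0.409,0],"turn":[0,0,0],"fingers":0.05},{"delta_pos":[-0.155,-0.409,0],"turn":[0,0,0],"fingers":0.05},{"delta_pos":[-0.155,-0.409,0],"turn":[0,0,0],"fingers":0.05}]'
python3 -m inch '[{"delta_pos":[0,0,0],"turn":[0,0,0],"fingers":0.05},{"delta_pos":[0,0,0],"turn":[0,0,0],"fingers":0.05}]'
python3 look.py w6 churn
python3 - <<'E'
from h import *
go(.438,.3088,.17,0);go(.438,.3088,.004,0)
import meas
from meas import *
V.clear();near["barrel"]=(.592,-.1)
for cam in("scene","side"):
    get_image(cam);V[cam]=(calibration(cam),None,{"barrel":[(r["score"],r["mask"]) for r in finder.silhouettes("barrel",cam)]})
o=near["barrel"]
def f2():
    shape["barrel"]=shape["barrel"]+[0,0,.04];fit("barrel",["scene","side"])
f2()
E
```

```text
t: 13.3
eef_pos: [0.4352, 0.3122, 0.1695]
ee_rot: [-3.141, -0.007, 0.001]
force: [0.4, 0.8, 0.4]
grip_width: 0.537
grasp_force: 0.0
t: 13.5
eef_pos: [0.4373, 0.3081, 0.1697]
ee_rot: [3.141, -0.0, -0.001]
force: [0.4, -0.6, -0.1]
grip_width: 0.535
grasp_force: 0.0
churn 0.94 [389. 271.] [0.402 0.252]
churn 0.89 [306. 314.] [0.365 0.317]
churn 0.78 [317. 224.] [0.44  0.308]
churn 0.78 [207. 235.] [0.431 0.393]
churn 0.75 [329. 393.] [0.292 0.298]
at [0.4375 0.3079 0.1698] yaw -0.1 t 13.6 -> d [0.0005, -0.0009, -0.0002] turn [0.01, 0.01, -0.06]
at [0.4375 0.3079 0.1698] yaw -0.1 t 13.6 -> d [0.0006, -0.0009, 0.1658] turn [0.01, 0.01, -0.06]Traceback (most recent call last):
  File "<stdin>", line 11, in <module>
  File "<stdin>", line 10, in f2
  File "meas.py", line 28, in fit
    b=min((least_squares(f,[*near[n],0,y],loss="soft_l1",f_scale=1,diff_step=1e-3,x_scale=[.01,.01,.01,.3]) for y in((-.9,-.4,0,.4,.9,1.5) if n=="beam" else (0,))),key=lambda r:r.cost)
  File "meas.py", line 28, in <genexpr>
    b=min((least_squares(f,[*near[n],0,y],loss="soft_l1",f_scale=1,diff_step=1e-3,x_scale
[... 212 characters left out ...]
rn func(*args, **kwargs)
    vector_fun = VectorFunction(
        fun_wrapped,
    ...<6 lines>...
        workers=workers
    )
    self._update_fun()
    ~~~~~~~~~~~~~~~~^^
    self.f = self.fun_wrapped(xp_copy(self.x))
             ~~~~~~~~~~~~~~~~^^^^^^^^^^^^^^^^^
    return np.atleast_1d(self.fun(x))
                         ~~~~~~~~^^^
    return self.f(x, *self.args, **self.kwargs)
           ~~~~~~^^^^^^^^^^^^^^^^^^^^^^^^^^^^^^
  File "meas.py", line 27, in f
    def f(p): return np.r_[res(p),(p[2]-0)*300]
                           ~~~^^^
  File "meas.py", line 26, in res
    return np.concatenate(out)
           ~~~~~~~~~~~~~~^^^^^
ValueError: need at least one array to concatenate
```

View pics/w6.png

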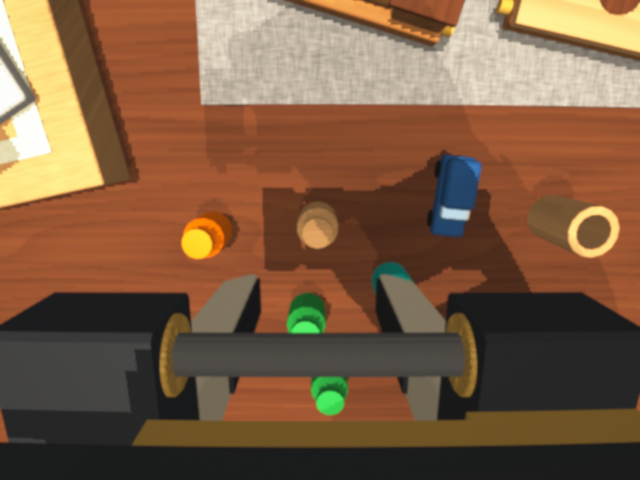

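```bash
python3 -m inch '[{"delta_pos":[0.001,-0.001,0.04],"turn":[0,0,0],"fingers":0.05},{"delta_pos":[0.001,-0.001,0.08],"turn":[0,0,0],"fingers":0.05},{"delta_pos":[0.001,-0.001,0.12],"turn":[0,0,0],"fingers":0.05},{"delta_pos":[0.001,-0.001,0.15],"turn":[0,0,0],"fingers":0.05},{"delta_pos":[0.001,-0.001,0.166],"turn":[0,0,0],"fingers":0.05},{"delta_pos":[0.001,-0.001,0.166],"turn":[0,0,0],"fingers":0.05},{"delta_pos":[0.001,-0.001,0.166],"turn":[0,0,0],"fingers":0.02},{"delta_pos":[0.001,-0.001,0.166],"turn":[0,0,0],"fingers":0.02},{"delta_pos":[0.001,-0.001,0.166],"turn":[0,0,0],"fingers":0.02},{"delta_pos":[0.001,-0.001,0.166],"turn":[0,0,0],"fingers":0.02}]' 15
python3 - <<'E'
from h import *
go(.603,.105,.045,0)
E
```

```text
t: 14.8
eef_pos: [0.4384, 0.3101, 0.0047]
ee_rot: [-3.141, -0.001, -0.002]
force: [-0.2, -0.7, 4.0]
grip_width: 0.339
grasp_force: 15.0
at [0.4384 0.3101 0.0047] yaw 0.0 t 14.8 -> d [0.1645, 0.2052, -0.0403] turn [-0.03, -0.06, 0.03]
```

```bash
python3 -m inch '[{"delta_pos":[0,0,-0.04],"turn":[0,0,0],"fingers":0.02},{"delta_pos":[0,0,-0.08],"turn":[0,0,0],"fingers":0.02},{"delta_pos":[0,0,-0.12],"turn":[0,0,0],"fingers":0.02},{"delta_pos":[0.03,0.04,-0.12],"turn":[0,0,0],"fingers":0.02},{"delta_pos":[0.06,0.08,-0.12],"turn":[0,0,0],"fingers":0.02},{"delta_pos":[0.09,0.12,-0.12],"turn":[0,0,0],"fingers":0.02},{"delta_pos":[0.12,0.16,-0.12],"turn":[0,0,0],"fingers":0.02},{"delta_pos":[0.1645,0.2045,-0.12],"turn":[0,0,0],"fingers":0.02},{"delta_pos":[0.1645,0.2045,-0.12],"turn":[0,0,0],"fingers":0.02},{"delta_pos":[0.1645,0.2045,-0.12],"turn":[0,0,0],"fingers":0.02}]'
python3 -m inch '[{"delta_pos":[0,0,0],"turn":[0,0,0],"fingers":0.02}]'
python3 look.py w7 churn
python3 - <<'E'
from h import *
go(.603,.105,.045,0);c=calibration("wrist");s=readout.state()["eef_pos"];print(s)
a=np.linspace(0,2*np.pi,60)
for r,h in((.0115,.05),(.016,.032)):
    q=proj(c,np.c_[s[0]+r*np.cos(a),s[1]+r*np.sin(a),0*a+h+s[2]-.0045]);print(q.min(0),q.max(0))
E
```

```text
t: 15.8
eef_pos: [0.6033, 0.1043, 0.1238]
ee_rot: [-3.142, 0.003, -0.0]
force: [-1.0, 0.1, -0.6]
grip_width: 0.337
grasp_force: 15.0
t: 15.9
eef_pos: [0.6017, 0.1064, 0.1238]
ee_rot: [-3.141, -0.001, 0.001]
force: [-1.0, -1.0, -0.1]
grip_width: 0.343
grasp_force: 15.0
churn 0.72 [317. 301.] [0.56  0.106]
churn 0.32 [ 82. 223.] [0.614 0.261]
at [0.6016 0.1069 0.124 ] yaw 0.1 t 16.0 -> d [0.0014, 0.0019, 0.079] turn [-0.01, 0.03, 0.12]
[0.60161106 0.10691804 0.12403183]
[280.39319939 315.22819452] [351.05261535 378.99015103]
[272.55586369 282.42982055] [359.47037399 362.30381943]
```

View pics/w7.png

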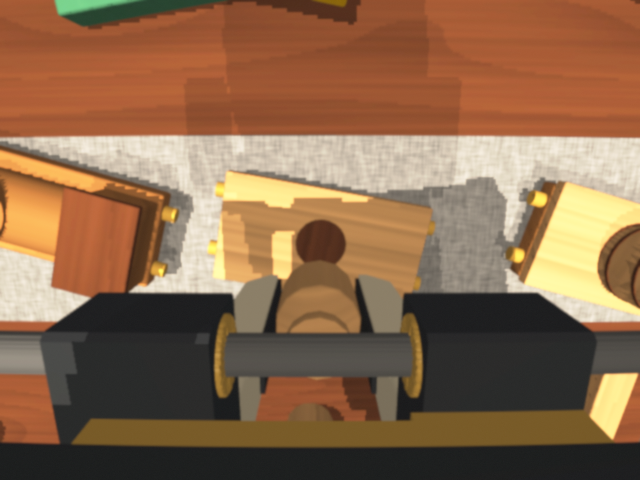

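```bash
python3 -m inch '[{"delta_pos":[0.001,0.001,0.03],"turn":[0,0,0],"fingers":0.02},{"delta_pos":[0.001,0.001,0.055],"turn":[0,0,0],"fingers":0.02},{"delta_pos":[0.001,0.001,0.072],"turn":[0,0,0],"fingers":0.02},{"delta_pos":[0.001,0.001,0.078],"turn":[0,0,0],"fingers":0.02},{"delta_pos":[0.001,0.001,0.079],"turn":[0,0,0],"fingers":0.02},{"delta_pos":[0.001,0.001,0.079],"turn":[0,0,0],"fingers":0.02}]'
python3 -m inch '[{"delta_pos":[0,0,0],"turn":[0,0,0],"fingers":0.045},{"delta_pos":[0,0,0],"turn":[0,0,0],"fingers":0.05},{"delta_pos":[0,0,0],"turn":[0,0,0],"fingers":0.05},{"delta_pos":[0,0,-0.04],"turn":[0,0,0],"fingers":0.05},{"delta_pos":[0,0,-0.08],"turn":[0,0,0],"fingers":0.05},{"delta_pos":[0,0,-0.13],"turn":[0,0,0],"fingers":0.05},{"delta_pos":[0,0,-0.13],"turn":[0,0,0],"fingers":0.05},{"delta_pos":[0,0,-0.13],"turn":[0,0,0],"fingers":0.05}]'
python3 - <<'E'
from h import *
go(.467,-.113,.17,-8.5);go(.438,.3088,.004,-8.5)
E
```

```text
t: 16.6
eef_pos: [0.6037, 0.1052, 0.0457]
ee_rot: [-3.142, -0.002, -0.001]
force: [0.5, -0.0, -0.5]
grip_width: 0.337
grasp_force: 15.0
t: 17.4
eef_pos: [0.604, 0.1045, 0.1761]
ee_rot: [-3.141, -0.001, -0.004]
force: [-0.1, -0.7, -0.4]
grip_width: 0.535
grasp_force: 0.0
at [0.604  0.1045 0.1761] yaw 0.0 t 17.4 -> d [-0.1371, 0.2175, 0.0057] turn [-0.02, -0.13, 8.52]
at [0.604  0.1045 0.1761] yaw 0.0 t 17.4 -> d [-0.1663, -0.2043, 0.1717] turn [-0.02, -0.13, 8.52]
```

```bash
python3 -m inch '[{"delta_pos":[-0.137,0.217,0.005],"turn":[0,0,8.5],"fingers":0.05},{"delta_pos":[-0.137,0.217,0.005],"turn":[0,0,8.5],"fingers":0.05},{"delta_pos":[-0.137,0.217,0.005],"turn":[0,0,8.5],"fingers":0.05},{"delta_pos":[-0.137,0.217,0.005],"turn":[0,0,8.5],"fingers":0.05},{"delta_pos":[-0.137,0.217,0.005],"turn":[0,0,8.5],"fingers":0.05},{"delta_pos":[-0.137,0.217,0.005],"turn":[0,0,8.5],"fingers":0.05},{"delta_pos":[-0.137,0.217,0.005],"turn":[0,0,8.5],"fingers":0.05},{"delta_pos":[-0.137,0.217,0.005],"turn":[0,0,8.5],"fingers":0.05}]'
python3 look.py w8 beam barrel
python3 - <<'E'
from h import *
go(.467,-.113,.01,-8.5)
import pickle
from meas import *
V["w8"]=pickle.load(open("w8.pkl","rb"));fit("beam",["w8"]);fit("beam",["scene","side","w8"])
E
```

```text
t: 18.2
eef_pos: [0.467, -0.1118, 0.1694]
ee_rot: [-3.133, 0.232, 0.001]
force: [0.2, 0.5, 1.2]
grip_width: 0.541
grasp_force: 0.0
beam 0.68 [319. 223.] [ 0.47  -0.113]
barrel 0.59 [269.  45.] [ 0.6   -0.098]
at [ 0.4672 -0.1115  0.1697] yaw -8.4 t 18.35 -> d [0.0001, 0.0016, 0.1597] turn [-0.01, 0.02, 0.12]
beam ['w8'] xyz [ 0.466  -0.1128 -0.007 ] yaw 172.3 med px 0.12
beam ['scene', 'side', 'w8'] xyz [ 0.4669 -0.1129 -0.0021] yaw -7.8 med px 0.36
```

View pics/w8.png

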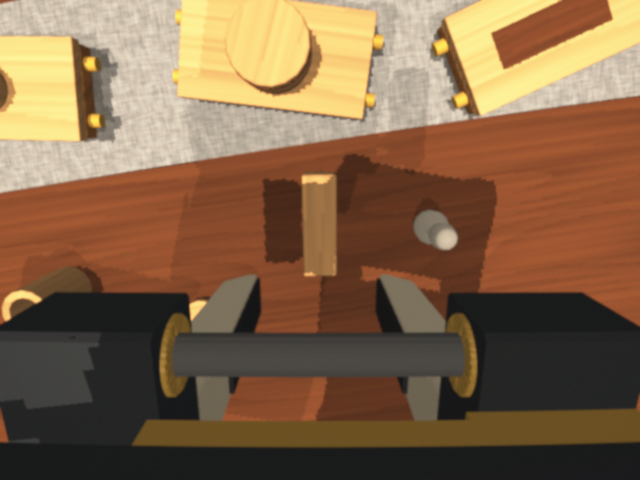

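```bash
python3 -m inch '[{"delta_pos":[0,0.001,0.04],"turn":[0,0,-0.6],"fingers":0.05},{"delta_pos":[0,0.001,0.08],"turn":[0,0,-0.6],"fingers":0.05},{"delta_pos":[0,0.001,0.12],"turn":[0,0,-0.6],"fingers":0.05},{"delta_pos":[0,0.001,0.15],"turn":[0,0,-0.6],"fingers":0.05},{"delta_pos":[0,0.001,0.165],"turn":[0,0,-0.6],"fingers":0.05},{"delta_pos":[0,0.001,0.165],"turn":[0,0,-0.6],"fingers":0.05},{"delta_pos":[0,0.001,0.165],"turn":[0,0,-0.6],"fingers":0.015},{"delta_pos":[0,0.001,0.165],"turn":[0,0,-0.6],"fingers":0.015},{"delta_pos":[0,0.001,0.165],"turn":[0,0,-0.6],"fingers":0.015},{"delta_pos":[0,0.001,0.165],"turn":[0,0,-0.6],"fingers":0.015}]' 20
python3 -m inch '[{"delta_pos":[0,0,-0.04],"turn":[0,0,0],"fingers":0.015},{"delta_pos":[0,0,-0.08],"turn":[0,0,0],"fingers":0.015},{"delta_pos":[0,0,-0.12],"turn":[0,0,0],"fingers":0.015},{"delta_pos":[0,0,-0.14],"turn":[0,0,0],"fingers":0.015},{"delta_pos":[0,0,-0.14],"turn":[0,0,0],"fingers":0.015}]'
python3 - <<'E'
from h import *
go(.5838,-.2885,.13,-73.2);go(.5838,-.2885,.13,-74)
E
```

```text
t: 19.35
eef_pos: [0.4671, -0.1136, 0.0058]
ee_rot: [3.134, -0.216, 0.002]
force: [-0.2, 1.6, 6.0]
grip_width: 0.28
grasp_force: 20.0
t: 19.85
eef_pos: [0.468, -0.114, 0.1479]
ee_rot: [3.133, -0.216, 0.009]
force: [0.8, 0.4, -0.4]
grip_width: 0.281
grasp_force: 20.0
at [ 0.468  -0.114   0.1479] yaw -7.9 t 19.85 -> d [0.1385, 0.157, 0.0189] turn [-0.13, -0.32, 65.33]
at [ 0.468  -0.114   0.1479] yaw -7.9 t 19.85 -> d [0.1385, 0.157, 0.0189] turn [-0.13, -0.32, 66.13]
```

```bash
python3 -m inch '[{"delta_pos":[0.02,0.02,0],"turn":[0,0,8],"fingers":0.015},{"delta_pos":[0.04,0.04,0],"turn":[0,0,16],"fingers":0.015},{"delta_pos":[0.06,0.06,0],"turn":[0,0,24],"fingers":0.015},{"delta_pos":[0.08,0.08,0],"turn":[0,0,32],"fingers":0.015},{"delta_pos":[0.1,0.1,0],"turn":[0,0,40],"fingers":0.015},{"delta_pos":[0.12,0.12,0],"turn":[0,0,48],"fingers":0.015},{"delta_pos":[0.138,0.14,0],"turn":[0,0,56],"fingers":0.015},{"delta_pos":[0.138,0.157,0],"turn":[0,0,64],"fingers":0.015},{"delta_pos":[0.138,0.157,0],"turn":[0,0,65.3],"fingers":0.015},{"delta_pos":[0.138,0.157,0],"turn":[0,0,65.3],"fingers":0.015}]'
python3 -m inch '[{"delta_pos":[0,0,0],"turn":[0,0,0],"fingers":0.015},{"delta_pos":[0,0,0],"turn":[0,0,0],"fingers":0.015}]'
python3 look.py w9 wagon_beam
python3 - <<'E'
from h import *
go(.5838,-.2885,.046,-73.2);c=calibration("wrist");s=readout.state();p=s["eef_pos"]
b=np.array([[x,y,.03-.0058] for x,y in((-.04,-.013),(-.04,.013),(.04,.013),(.04,-.013))]);R=Ro.from_euler("z",-73.2,degrees=True)
print(proj(c,R.apply(b)+p).round().tolist())
T=np.array([[x,y,0] for x,y in((-.04,-.013),(-.04,.013),(.04,.013),(.04,-.013))]);print(proj(c,R.apply(T)+[.5838,-.2885,.04]).round().tolist())
E
```

```text
t: 20.85
eef_pos: [0.5812, -0.2875, 0.1438]
ee_rot: [2.524, -1.87, -0.003]
force: [-1.0, 1.0, -0.5]
grip_width: 0.278
grasp_force: 20.0
t: 21.05
eef_pos: [0.5817, -0.2871, 0.1449]
ee_rot: [-2.525, 1.869, 0.0]
force: [0.8, 0.3, -0.1]
grip_width: 0.282
grasp_force: 20.0
at [ 0.5818 -0.2874  0.1451] yaw -73.1 t 21.15 -> d [0.0017, -0.0016, 0.0991] turn [-0.0, 0.0, 0.12]
[[350.0, 412.0], [285.0, 412.0], [281.0, 216.0], [355.0, 216.0]]
[[334.0, 291.0], [297.0, 291.0], [296.0, 177.0], [335.0, 177.0]]
```

View pics/w9.png

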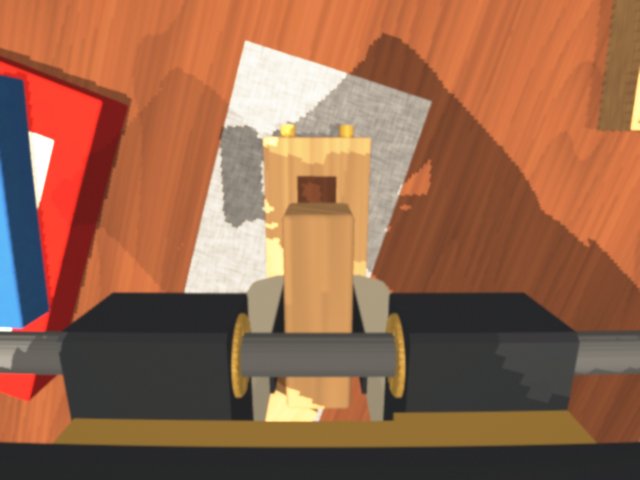

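```bash
python3 -m inch '[{"delta_pos":[0.0005,-0.001,0.03],"turn":[0,0,0],"fingers":0.015},{"delta_pos":[0.0005,-0.001,0.06],"turn":[0,0,0],"fingers":0.015},{"delta_pos":[0.0005,-0.001,0.085],"turn":[0,0,0],"fingers":0.015},{"delta_pos":[0.0005,-0.001,0.095],"turn":[0,0,0],"fingers":0.015},{"delta_pos":[0.0005,-0.001,0.0985],"turn":[0,0,0],"fingers":0.015},{"delta_pos":[0.0005,-0.001,0.0985],"turn":[0,0,0],"fingers":0.015},{"delta_pos":[0.0005,-0.001,0.0985],"turn":[0,0,0],"fingers":0.015}]'
python3 -m inch '[{"delta_pos":[0,0,0],"turn":[0,0,0],"fingers":0.035},{"delta_pos":[0,0,0],"turn":[0,0,0],"fingers":0.05},{"delta_pos":[0,0,0],"turn":[0,0,0],"fingers":0.05},{"delta_pos":[0,0,-0.04],"turn":[0,0,0],"fingers":0.05},{"delta_pos":[0,0,-0.08],"turn":[0,0,0],"fingers":0.05},{"delta_pos":[0,0,-0.13],"turn":[0,0,0],"fingers":0.05},{"delta_pos":[0,0,-0.16],"turn":[0,0,0],"fingers":0.06},{"delta_pos":[0,0,-0.16],"turn":[0,0,0],"fingers":0.06}]'
python3 - <<'E'
from h import *
go(.4395,.1124,.2,0)
E
```

```text
t: 21.85
eef_pos: [0.5836, -0.2885, 0.0479]
ee_rot: [-2.523, 1.872, -0.003]
force: [0.2, 0.4, -0.2]
grip_width: 0.277
grasp_force: 20.0
t: 22.65
eef_pos: [0.5846, -0.2891, 0.2118]
ee_rot: [-2.522, 1.872, -0.013]
force: [0.3, -0.2, 0.4]
grip_width: 0.63
grasp_force: 0.0
at [ 0.5846 -0.2891  0.2118] yaw -73.2 t 22.65 -> d [-0.4264, 0.0227, 0.0091] turn [-0.05, -0.51, -73.17]
```

```bash
python3 -m inch '[{"delta_pos":[-0.426,0.023,0],"turn":[0,0,-73.2],"fingers":0.06},{"delta_pos":[-0.426,0.023,0],"turn":[0,0,-73.2],"fingers":0.06},{"delta_pos":[-0.426,0.023,0],"turn":[0,0,-73.2],"fingers":0.06},{"delta_pos":[-0.426,0.023,0],"turn":[0,0,-73.2],"fingers":0.06},{"delta_pos":[-0.426,0.023,0],"turn":[0,0,-73.2],"fingers":0.06},{"delta_pos":[-0.426,0.023,0],"turn":[0,0,-73.2],"fingers":0.06},{"delta_pos":[-0.426,0.023,0],"turn":[0,0,-73.2],"fingers":0.06},{"delta_pos":[-0.426,0.023,0],"turn":[0,0,-73.2],"fingers":0.06},{"delta_pos":[-0.426,0.023,0],"turn":[0,0,-73.2],"fingers":0.06},{"delta_pos":[-0.426,0.023,0],"turn":[0,0,-73.2],"fingers":0.06}]'
python3 -m inch '[{"delta_pos":[0,0,0],"turn":[0,0,0],"fingers":0.06},{"delta_pos":[0,0,0],"turn":[0,0,0],"fingers":0.06}]'
python3 look.py w10 chimney
python3 - <<'E'
from h import *
go(.4395,.1124,.02,0)
from meas import *
V["w10"]=pickle.load(open("w10.pkl","rb"));fit("chimney",["scene","side","w10"]);fit("chimney",["w10"])
# check the placed loads
for k,o in (("barrel",(.592,-.1008)),("churn",(.603,.105)),("beam",(.5838,-.2885))):
    near[k]=tuple(o);shape[k]=shape[k]+[0,0,.04]
for cam in("scene","side"):
    im=get_image(cam);V[cam]=(calibration(cam),im,{k:[(r["score"],r["mask"]) for r in finder.silhouettes(k,cam)] for k in("barrel","churn","beam")});cv2.imwrite(f"pics/{cam}2.png",im[...,::-1])
for k in("barrel","churn","beam"):
    for cam in("scene","side"):print(k,cam,[(round(s,2),plane(V[cam][0],[mid(m)],.06)[0,:2].round(3)) for s,m in V[cam][2][k]][:4])
    try: fit(k,["scene","side"])
    except Exception as e: print(e)
E
```

```text
t: 23.65
eef_pos: [0.436, 0.1153, 0.2059]
ee_rot: [-3.141, -0.01, 0.002]
force: [-0.3, 0.0, -1.0]
grip_width: 0.642
grasp_force: 0.0
t: 23.85
eef_pos: [0.4378, 0.1122, 0.2062]
ee_rot: [3.141, -0.002, -0.001]
force: [0.9, 0.6, -0.2]
grip_width: 0.648
grasp_force: 0.0
chimney 0.76 [316. 218.] [0.438 0.113]
at [0.4379 0.1121 0.2063] yaw -0.1 t 23.95 -> d [0.0017, -0.0003, 0.1863] turn [0.01, 0.02, -0.1]
chimney ['scene', 'side', 'w10'] xyz [ 0.4403  0.113  -0.0025] yaw -9.5 med px 0.67
chimney ['w10'] xyz [ 0.4382  0.1131 -0.0125] yaw -4.6 med px 0.27
barrel scene [(0.78, array([ 0.586, -0.1  ]))]
barrel side [(0.44, array([ 0.606, -0.102]))]
need at least one array to concatenate
churn scene [(0.86, array([0.431, 0.213])), (0.7, array([0.473, 0.355])), (0.66, array([0.599, 0.108])), (0.65, array([0.408, 0.279]))]
churn side [(0.91, array([0.282, 0.316])), (0.76, array([0.34 , 0.335])), (0.72, array([0.367, 0.266])), (0.59, array([0.409, 0.409]))]
need at least one array to concatenate
beam scene [(0.94, array([ 0.587, -0.29 ]))]
beam side []
beam ['scene'] xyz [ 0.5647 -0.2877 -0.0161] yaw 107.8 med px 0.25
```

View pics/scene2.png

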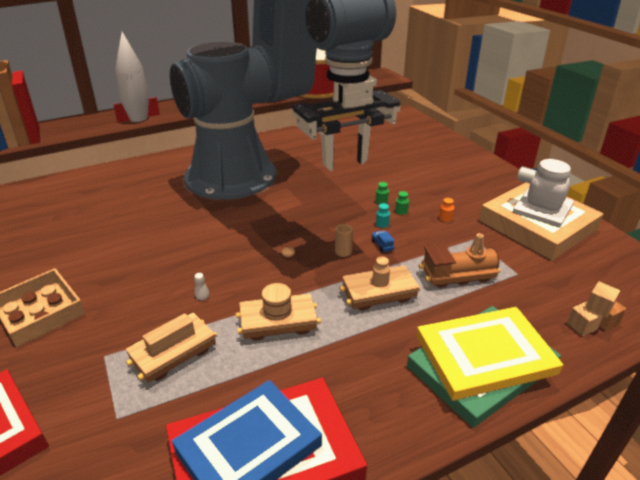

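```bash
python3 -m inch '[{"delta_pos":[0.0015,-0.001,0.045],"turn":[0,0,0],"fingers":0.06},{"delta_pos":[0.0015,-0.001,0.09],"turn":[0,0,0],"fingers":0.06},{"delta_pos":[0.0015,-0.001,0.13],"turn":[0,0,0],"fingers":0.06},{"delta_pos":[0.0015,-0.001,0.165],"turn":[0,0,0],"fingers":0.06},{"delta_pos":[0.0015,-0.001,0.184],"turn":[0,0,0],"fingers":0.06},{"delta_pos":[0.0015,-0.001,0.184],"turn":[0,0,0],"fingers":0.06},{"delta_pos":[0.0015,-0.001,0.184],"turn":[0,0,0],"fingers":0.025},{"delta_pos":[0.0015,-0.001,0.184],"turn":[0,0,0],"fingers":0.025},{"delta_pos":[0.0015,-0.001,0.184],"turn":[0,0,0],"fingers":0.025},{"delta_pos":[0.0015,-0.001,0.184],"turn":[0,0,0],"fingers":0.025}]' 40
python3 -m inch '[{"delta_pos":[0,0,-0.04],"turn":[0,0,0],"fingers":0.025},{"delta_pos":[0,0,-0.08],"turn":[0,0,0],"fingers":0.025},{"delta_pos":[0,0,-0.12],"turn":[0,0,0],"fingers":0.025},{"delta_pos":[0,0,-0.16],"turn":[0,0,0],"fingers":0.025},{"delta_pos":[0,0,-0.18],"turn":[0,0,0],"fingers":0.025},{"delta_pos":[0,0,-0.18],"turn":[0,0,0],"fingers":0.025}]'
python3 - <<'E'
import pickle
from h import *
go(.62,.3,.2,0)
# zoomed crops of the spigot in four views
T=[]
for t,(u,v) in {"w3":(150,146),"w4":(326,147),"scene":(478,245),"side":(146,285)}.items():
    c,im,S=pickle.load(open(t+".pkl","rb"));x0,y0=u-30,v-25;T.append(cv2.resize(im[y0:y0+50,x0:x0+60,::-1],(360,300),interpolation=cv2.INTER_CUBIC));print(t,x0,y0)
cv2.imwrite("pics/spig.png",np.vstack([np.hstack(T[:2]),np.hstack(T[2:])]))
E
```

```text
t: 25.35
eef_pos: [0.4397, 0.1141, 0.0235]
ee_rot: [-3.141, -0.001, -0.003]
force: [-0.6, -0.6, 8.1]
grip_width: 0.398
grasp_force: 40.0
t: 25.95
eef_pos: [0.4403, 0.1142, 0.2055]
ee_rot: [-3.141, -0.001, -0.009]
force: [0.5, -0.0, -0.2]
grip_width: 0.399
grasp_force: 40.0
at [0.4403 0.1142 0.2055] yaw 0.0 t 25.95 -> d [0.1797, -0.1857, 0.0067] turn [-0.05, -0.34, 0.03]
w3 120 121
w4 296 122
scene 448 220
side 116 260
```

View pics/spig.png

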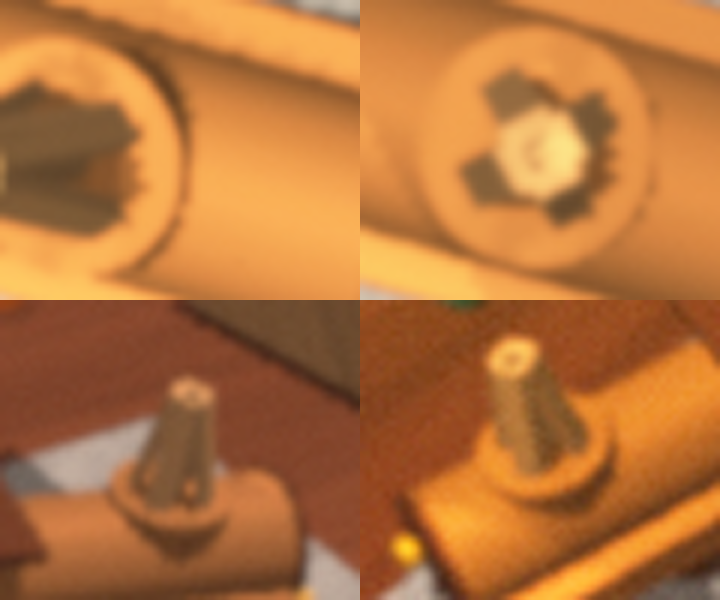

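```bash
python3 - <<'E'
import pickle
from h import *
c={t:pickle.load(open(t+".pkl","rb"))[0] for t in("w3","w4","scene","side")}
tip={"w4":(325.6,146.6),"scene":(479.6,234.9),"side":(141.4,269.3)};seat={"w4":(325.1,146.1),"side":(146.4,284.9)}
for d,z in((tip,.1),(seat,.06)):
    X=tri([c[k] for k in d],d.values());print(X.round(4),[np.linalg.norm(proj(c[k],[X])[0]-d[k]).round(1) for k in d],{k:plane(c[k],[d[k]],z)[0,:2].round(4).tolist() for k in d})
E
```

```text
[0.6281 0.3111 0.1006] [np.float64(0.8), np.float64(0.3), np.float64(0.5)] {'w4': [0.6285, 0.3105], 'scene': [0.6266, 0.312], 'side': [0.6284, 0.3117]}
[0.6288 0.3114 0.057 ] [np.float64(1.2), np.float64(0.7)] {'w4': [0.6283, 0.3103], 'side': [0.6269, 0.3137]}
```

```bash
python3 -m inch '[{"delta_pos":[0.03,-0.03,0],"turn":[0,0,0],"fingers":0.025},{"delta_pos":[0.06,-0.06,0],"turn":[0,0,0],"fingers":0.025},{"delta_pos":[0.09,-0.09,0],"turn":[0,0,0],"fingers":0.025},{"delta_pos":[0.12,-0.12,0],"turn":[0,0,0],"fingers":0.025},{"delta_pos":[0.15,-0.155,0],"turn":[0,0,0],"fingers":0.025},{"delta_pos":[0.1875,-0.197,0],"turn":[0,0,0],"fingers":0.025},{"delta_pos":[0.1875,-0.197,0],"turn":[0,0,0],"fingers":0.025},{"delta_pos":[0.1875,-0.197,0],"turn":[0,0,0],"fingers":0.025},{"delta_pos":[0.1875,-0.197,0],"turn":[0,0,0],"fingers":0.025}]'
python3 look.py w11 chimney
python3 - <<'E'
from h import *
c=calibration("wrist");s=readout.state()["eef_pos"];print(s);go(.628,.311,.13,0)
a=np.linspace(0,2*np.pi,60)
for r,h,b in((.019,.06,s),(.0125,.06,s),(.019,0,s)):
    q=proj(c,np.c_[b[0]+r*np.cos(a),b[1]+r*np.sin(a),0*a+h+b[2]-.0235]);print(q.min(0),q.max(0))
print(proj(c,[[.628,.311,.1],[.628,.311,.06]]))
E
```

```text
t: 26.85
eef_pos: [0.6256, 0.3102, 0.2016]
ee_rot: [3.141, 0.0, -0.003]
force: [-0.5, -0.6, -0.7]
grip_width: 0.4
grasp_force: 40.0
chimney 0.61 [318. 292.] [0.56 0.31]
[0.62588912 0.31001906 0.20265897]
at [0.6259 0.31   0.2027] yaw -0.0 t 26.95 -> d [0.0021, -0.001, 0.0727] turn [0.01, 0.02, -0.02]
[261.13509648 283.13949645] [370.73088009 383.03532062]
[279.88623697 301.25986943] [351.97926318 366.95448348]
[277.70965887 239.7841419 ] [355.37738713 313.44245291]
[[315.5039472  235.71288452]
 [315.81598084 223.67168124]]
```

View pics/w11.png

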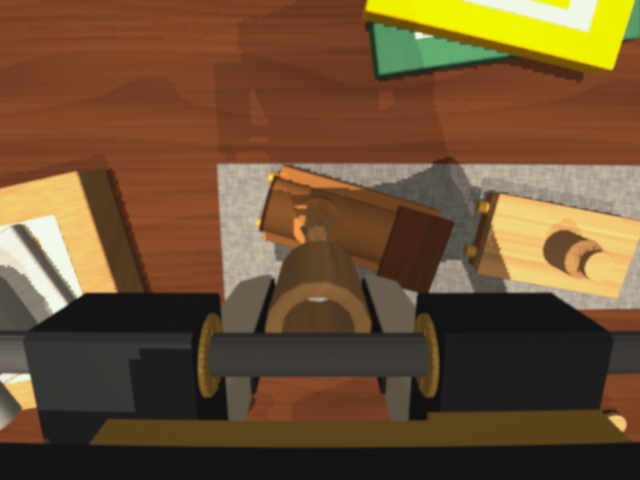

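```bash
python3 -m inch '[{"delta_pos":[0.002,-0.0007,0.03],"turn":[0,0,0],"fingers":0.025},{"delta_pos":[0.002,-0.0007,0.06],"turn":[0,0,0],"fingers":0.025},{"delta_pos":[0.002,-0.0007,0.085],"turn":[0,0,0],"fingers":0.025},{"delta_pos":[0.002,-0.0007,0.1],"turn":[0,0,0],"fingers":0.025},{"delta_pos":[0.002,-0.0007,0.108],"turn":[0,0,0],"fingers":0.025},{"delta_pos":[0.002,-0.0007,0.108],"turn":[0,0,0],"fingers":0.025},{"delta_pos":[0.002,-0.0007,0.108],"turn":[0,0,0],"fingers":0.025}]' 50
python3 -m inch '[{"delta_pos":[0,0,0.002],"turn":[0,0,0],"fingers":0.025},{"delta_pos":[0,0,0.004],"turn":[0,0,0],"fingers":0.025},{"delta_pos":[0,0,0.006],"turn":[0,0,0],"fingers":0.025},{"delta_pos":[0,0,0.006],"turn":[0,0,0],"fingers":0.025}]'
python3 -m inch '[{"delta_pos":[0,0,0.002],"turn":[0,0,0],"fingers":0.025},{"delta_pos":[0,0,0.003],"turn":[0,0,0],"fingers":0.025},{"delta_pos":[0,0,0.004],"turn":[0,0,0],"fingers":0.025},{"delta_pos":[0,0,0.004],"turn":[0,0,0],"fingers":0.025}]'
```

```text
t: 27.65
eef_pos: [0.6287, 0.3117, 0.0956]
ee_rot: [-3.141, -0.001, -0.001]
force: [-0.6, -1.6, -0.4]
grip_width: 0.399
grasp_force: 50.0
t: 28.05
eef_pos: [0.6286, 0.3116, 0.0889]
ee_rot: [3.141, 0.001, 0.001]
force: [-1.8, -3.0, 4.5]
grip_width: 0.396
grasp_force: 50.0
t: 28.45
eef_pos: [0.6288, 0.3117, 0.0856]
ee_rot: [-3.142, -0.001, -0.001]
force: [-3.9, -3.5, 7.9]
grip_width: 0.393
grasp_force: 50.0
```

```bash
python3 -m inch '[{"delta_pos":[-0.0005,0.0005,0.001],"turn":[0,0,0],"fingers":0.025},{"delta_pos":[-0.0005,0.0005,0.002],"turn":[0,0,0],"fingers":0.025},{"delta_pos":[-0.001,0.001,0.003],"turn":[0,0,0],"fingers":0.025},{"delta_pos":[-0.001,0.001,0.003],"turn":[0,0,0],"fingers":0.025}]'
python3 -m inch '[{"delta_pos":[0,0,0.001],"turn":[0,0,0],"fingers":0.025},{"delta_pos":[0,0,0.001],"turn":[0,0,0],"fingers":0.025}]'
python3 -m inch '[{"delta_pos":[0,0,0.001],"turn":[0,0,0],"fingers":0.025},{"delta_pos":[0,0,0.001],"turn":[0,0,0],"fingers":0.025}]'
```

```text
t: 28.85
eef_pos: [0.6285, 0.3113, 0.0836]
ee_rot: [-3.14, -0.001, -0.005]
force: [-3.0, -3.3, 12.9]
grip_width: 0.396
grasp_force: 50.0
t: 29.05
eef_pos: [0.6285, 0.3113, 0.0835]
ee_rot: [-3.14, -0.001, -0.005]
force: [-7.0, -4.4, 20.4]
grip_width: 0.397
grasp_force: 50.0
t: 29.25
eef_pos: [0.6286, 0.3114, 0.0835]
ee_rot: [-3.14, -0.001, -0.006]
force: [-10.0, -5.6, 27.9]
grip_width: 0.397
grasp_force: 50.0
```

```bash
python3 -m inch '[{"delta_pos":[-0.001,0.001,-0.002],"turn":[0,0,0],"fingers":0.025},{"delta_pos":[-0.001,0.001,-0.003],"turn":[0,0,0],"fingers":0.025},{"delta_pos":[-0.001,0.001,-0.003],"turn":[0,0,0],"fingers":0.025}]'
python3 -m inch '[{"delta_pos":[0,0,0],"turn":[0,0,0],"fingers":0.05},{"delta_pos":[0,0,0],"turn":[0,0,0],"fingers":0.06},{"delta_pos":[0,0,0],"turn":[0,0,0],"fingers":0.06},{"delta_pos":[0,0,-0.03],"turn":[0,0,0],"fingers":0.06},{"delta_pos":[0,0,-0.08],"turn":[0,0,0],"fingers":0.06},{"delta_pos":[0,0,-0.12],"turn":[0,0,0],"fingers":0.06},{"delta_pos":[-0.05,0.04,-0.15],"turn":[0,0,0],"fingers":0.06},{"delta_pos":[-0.1,0.08,-0.18],"turn":[0,0,0],"fingers":0.06},{"delta_pos":[-0.12,0.1,-0.18],"turn":[0,0,0],"fingers":0.06},{"delta_pos":[-0.12,0.1,-0.18],"turn":[0,0,0],"fingers":0.06}]'
python3 -m inch '[{"delta_pos":[0,0,0],"turn":[0,0,0],"fingers":0.06},{"delta_pos":[0,0,0],"turn":[0,0,0],"fingers":0.06}]'
python3 - <<'E'
import meas
from meas import *
V.clear()
off={"barrel":.04,"churn":.04,"beam":.04,"chimney":.06}
tgt={"barrel":(.592,-.1008),"churn":(.603,.105),"beam":(.5838,-.2885),"chimney":(.628,.311)}
def pick2(t,n):
    c=V[t][0];o=[(np.linalg.norm(plane(c,[mid(m)],off[n]+.02)[0,:2]-tgt[n]),m) for s,m in V[t][2][n]];o=[x for x in o if x[0]<.03]
    return min(o,key=lambda x:x[0])[1] if o else None
meas.pick=pick2;near.update(tgt)
for k in off: shape[k]=shape[k]+[0,0,off[k]]
for cam in("scene","side","wrist"):
    c=calibration(cam);im=get_image(cam);V[cam]=(c,im,{k:[(r["score"],r["mask"]) for r in finder.silhouettes(k,cam)] for k in off});cv2.imwrite(f"pics/{cam}3.png",im[...,::-1])
for k in off:
    for vs in (["scene","side","wrist"],["scene"],["side"]):
        try: fit(k,vs)
        except Exception as e: print(k,vs,e)
cv2.imwrite("pics/final.png",np.hstack([cv2.resize(V["scene"][1][210:390,110:510,::-1],None,fx=1.9,fy=1.9)]))
cv2.imwrite("pics/final2.png",cv2.resize(V["side"][1][100:340,100:420,::-1],None,fx=2.4,fy=2.4))
E
```

```text
t: 29.55
eef_pos: [0.6277, 0.3108, 0.0836]
ee_rot: [-3.139, -0.001, -0.006]
force: [2.9, 3.7, 6.3]
grip_width: 0.397
grasp_force: 50.0
t: 30.55
eef_pos: [0.5041, 0.2079, 0.2638]
ee_rot: [3.141, -0.0, 0.001]
force: [0.9, 0.9, -0.1]
grip_width: 0.648
grasp_force: 0.0
t: 30.75
eef_pos: [0.5069, 0.2099, 0.2624]
ee_rot: [-3.141, -0.0, -0.0]
force: [0.1, 0.7, -0.2]
grip_width: 0.645
grasp_force: 0.0
barrel ['scene', 'side'] xyz [ 0.59  -0.101  0.001] yaw 5.7 med px 0.49
barrel ['scene'] xyz [ 0.5848 -0.0992 -0.0037] yaw 2.3 med px 0.28
barrel ['side'] xyz [ 0.5995 -0.1123 -0.0107] yaw 0.0 med px 0.53
churn ['scene', 'side', 'wrist'] xyz [ 6.030e-01  1.047e-01 -3.000e-04] yaw 4.6 med px 0.48
churn ['scene'] xyz [ 0.5844  0.1163 -0.0144] yaw 0.0 med px 0.74
churn ['side'] xyz [0.603 0.105 0.   ] yaw 0.0 med px 0.46
beam ['scene', 'side'] xyz [ 0.5849 -0.2888  0.0021] yaw 107.9 med px 0.5
beam ['scene'] xyz [ 0.5794 -0.2886 -0.0029] yaw -74.0 med px 0.5
beam ['side'] xyz [ 0.5876 -0.2921 -0.0014] yaw 110.1 med px 0.39
chimney ['scene', 'side', 'wrist'] xyz [ 0.6282  0.3107 -0.0024] yaw 10.5 med px 0.62
chimney ['scene'] xyz [ 0.6179  0.3208 -0.0081] yaw -0.0 med px 0.34
chimney ['side'] xyz [ 0.6308  0.3113 -0.003 ] yaw 0.3 med px 0.54
```

View pics/final.png

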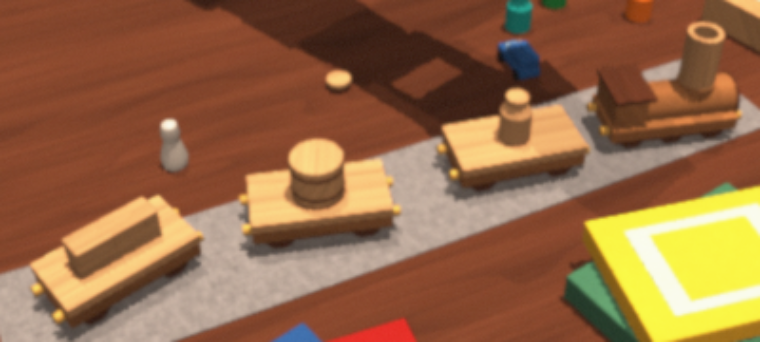

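View pics/final2.png

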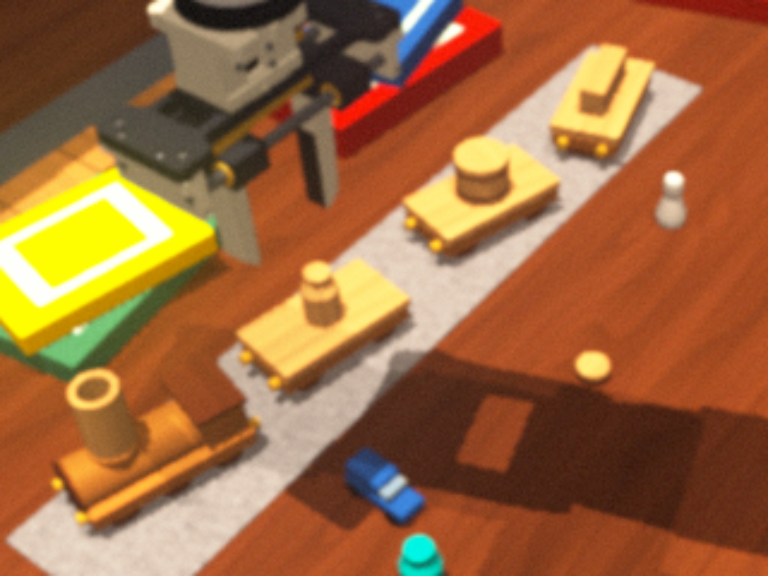

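The crops show all four loads seated: the chimney is down on the loco, no dark outline shows around any load, the skittle and van are untouched, and the gripper is clear.

```bash
python3 -c "
from workcell import ticket
print(ticket.job_done())"
```

```text
the job is handed in; nothing more can be done
None
```

The job is handed in at about 31 s: barrel, churn and beam measured within about 2 mm of their outlines' centres, the chimney pressed down to its seat, the skittle and van untouched, and everything released.

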